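# Put the crispbreads away in their keeper and cover it

## Robot

A 7-joint arm with a two-finger parallel gripper is mounted at the origin on the work surface. World frame = base frame: x ahead of the robot, y to its left, z up, the work surface at z = 0. Lengths are in m, angles in degrees, forces in N, time in s.
With the tool pointing down it reaches from about 0.4 to 0.875 m from the base axis. Payload 6.5 kg.
Tool frame: the origin (TCP) lies at the very end of the fingers, on their centre line; the grasp point (between the pads) lies 19 mm behind it; z points along the fingers, y is the direction in which the jaws open and shut (so a half turn about z gives the same grasp; the last joint's range is limited). The gripper opens to 88 mm and grips with 3 to 60 N. Pads are 18 mm wide; open, the fingers measure 123 mm over their backs; the gripper's body (75 mm by 187 mm) begins 45 mm behind the grasp point.
Start: joints at [64.79, 30.733, -0.252, 88.115, 0.149, 61.152, -4.079], TCP at [0.237, -0.605, 0.239] pointing down, gripper open.
Joint ranges: [-154.64, 154.64], [-21.42, 123.67], [-72.66, 72.17], [13.99, 137.28], [-74.86, 254.86], [10.95, 109.41], [-158.01, 158.01]. Speed limits (degrees/s): [136.94, 136.94, 180, 180, 180, 180, 180].

## Interface

Orientations are given as [roll, pitch, yaw] about the fixed x, y, z axes, in that order (R = Rz(yaw) Ry(pitch) Rx(roll)).
In Python, from workcell import env gives the robot as it stands. The module is installed in compiled form; this text tells all that it offers.
- The arm moves only by the tool drive_tool, never from a script. Its argument "plan" is text: rows parted by semicolons, each of 7 numbers parted by spaces: the closure, from 0 (fully open) to 1 (shut), then the shift along the tool's x, y, z in cm, then the turn, a rotation vector about the tool's x, y, z in rad. In form: claw dx dy dz ax ay az; .... A call has 1 to 5 rows; each row shifts and turns the pose as measured when the row begins, along the tool's axes as they then stand; what a row does not reach is not made up. A row lasts 1/8 s, in which the tool goes at most 62.5 mm and 10.7 degrees, less where a joint would pass 70% of its speed; a pose out of reach is approached as far as the arm can. A call is refused whole if a number of a shift passes 6.25 or a number of a turn 0.188, either way. A call with a gripper value outside its range is refused whole. The fingers move at their own pace and stop on an object; "grip_force" is the grip in N (left out, the last holds). Time passes only in rows, so rows that do not move let the fingers close. It gives the time, the measured TCP pose, the force and the opening at its end, in the units of the state.
- env.observe(): the state, without advancing time (a new reading comes with each control period).
- env.camera(name): name is "scene" or "top" or "wrist"; returns a dict with "color" (420x560x3 uint8, red, green, blue), "mtx" (3x3 intrinsics, pixels), "cam_to_world" (4x4, takes a point from camera to world coordinates). Camera axes: x right, y down, z forward; pixel columns grow to the right and rows downward; lengths in m; the calibration is good to about 2 mm. A picture is of the moment at which its call begins. There is no depth.
- env.job_done(): hands the job in, once; it reports no verdict.
The state is a dict: "t": time; "joint_positions": joint angles; "joint_velocities": joint speeds; "joint_efforts": joint torques, N m; "tool_pos": TCP position; "eef_rot": TCP orientation; "wrist_force": force on the tool from outside, world axes, zero at the start; "ft_torque": the same for the moment, N m; "grip_width": opening from 0.0 (shut) to 1.0 (fully open).
Only numpy, scipy, OpenCV 4.12 (cv2) and the standard library are available. Lean on these libraries where they do the work, as an engineer would, in place of code of your own. Each camera call takes 0.05 s, during which the arm holds its last target.

## Task

Pick up the five crispbreads together as one pile, standing on edge as they are, and put them away in the snug well of the white keeper: tilt the pile so that one narrow end goes in first along an end wall of the well, then let the other end down until all five stand fully home on the well's floor, and let go. Then gently set the wooden cover over them, so that it sits level and fully down on the keeper's ledge, with nothing banged or forced. Leave the bottle, the bowl and the ramekin where they are.

Things in the scene. Friction and masses are not known exactly. Their poses are not given: they have to be found in the camera images.
- bread_board: Dark wooden bread board, 150 x 190 x 15 mm, fixed on the counter; origin at the centre of its underside, its top 15 mm above. The pile of crispbreads starts standing on it.
- keeper: Open white stoneware keeper, loose, 0.7 kg, 82 mm (x) x 124 mm (y), 40 mm high, blue line round its foot; origin: centre of its underside, z up. In its top is a centred rectangular well, 54 mm (x) x 96 mm (y) inside, 28 mm deep: well floor (grey) 12 mm and rim 40 mm above the origin. The wall round the well is 5 mm thick for its top 10 mm, then steps out to the ledge.
- keeper_ledge (a point): Centre of the keeper at the height of its ledge (30 mm above its underside, 10 mm below its rim); the ledge is flat, 9 mm wide, runs all round outside the rim and carries the cover. Axes as the keeper's.
- cover_handle (a point): Centre of the cover's handle: a dark wooden bar on the middle of the cover's top, 16 mm wide (x), 64 mm long (y), 28 mm high, its centre 14 mm above the cover's top and 66 mm above the cover's lower edge. Axes as the cover's.
- cover_foot (a point): Cover: light wooden hood, open below, loose, 140 g, outside 81 mm (x) x 123 mm (y) x 52 mm high, plus the handle on top; inside 69 x 111 x 46 mm. This point: centre of its lower edge. Starts upright on the counter. Either way round, it goes over the keeper's rim with 2.5 mm to spare per side and rests on the ledge (this point then 30 mm above the keeper's origin).
- pile_left_foot (a point): Lower corner of the middle crispbread at its +y end: 46 mm along +y and 30 mm below its centre.
- pile_right_foot (a point): Lower corner of the middle crispbread at its -y end: 46 mm along -y and 30 mm below its centre.
- crispbread_1_centre (a point): Centre of crispbread 1 of 5 (counted along their x): tan rigid slice on edge, 10 mm thick (x), 92 mm wide (y), 60 mm high (z), 20 g. The five stand face to face as one pile, 51 mm thick (50 pinched), fit to be pinched through its thickness. Home in the well, the upper 32 mm stand above the rim and this centre is 42 mm above the keeper's origin.
- crispbread_2_centre (a point): Centre of crispbread 2 of 5 (counted along their x): tan rigid slice on edge, 10 mm thick (x), 92 mm wide (y), 60 mm high (z), 20 g. The five stand face to face as one pile, 51 mm thick (50 pinched), fit to be pinched through its thickness. Home in the well, the upper 32 mm stand above the rim and this centre is 42 mm above the keeper's origin.
- crispbread_3_centre (a point): Centre of crispbread 3 of 5 (counted along their x): tan rigid slice on edge, 10 mm thick (x), 92 mm wide (y), 60 mm high (z), 20 g. The five stand face to face as one pile, 51 mm thick (50 pinched), fit to be pinched through its thickness. Home in the well, the upper 32 mm stand above the rim and this centre is 42 mm above the keeper's origin.
- crispbread_4_centre (a point): Centre of crispbread 4 of 5 (counted along their x): tan rigid slice on edge, 10 mm thick (x), 92 mm wide (y), 60 mm high (z), 20 g. The five stand face to face as one pile, 51 mm thick (50 pinched), fit to be pinched through its thickness. Home in the well, the upper 32 mm stand above the rim and this centre is 42 mm above the keeper's origin.
- crispbread_5_centre (a point): Centre of crispbread 5 of 5 (counted along their x): tan rigid slice on edge, 10 mm thick (x), 92 mm wide (y), 60 mm high (z), 20 g. The five stand face to face as one pile, 51 mm thick (50 pinched), fit to be pinched through its thickness. Home in the well, the upper 32 mm stand above the rim and this centre is 42 mm above the keeper's origin.
- sauce_bottle: Red sauce bottle with a yellow cap, 56 mm across, 170 mm tall; origin at the centre of its underside. Bystander.
- steel_bowl: Small open steel bowl, 124 mm across, 50 mm high; origin at the centre of its underside. Bystander.
- ramekin: White ramekin, 80 mm across, 45 mm high; origin at the centre of its underside. Bystander.
Not all that is in view belongs to the job. Leave any blue or green look-alike of the part that bears cover_handle alone.

How it is judged:
By the outcome, as a careful person would: the job done as asked, in the order asked, and still so for the second after the job is handed in, with the robot touching nothing.
It also fails if it takes over 59 s, if anything falls off the work surface, if the arm or the gripper's body presses on something with over 40 N, if the wrist force passes 120 N, or if a joint passes its speed limit or range.

## Working session

There is one attempt and no reset: what is moved stays moved. The work goes in short steps, Python scripts to look and compute and a tool call to move; the robot and the scene stay as the last step left them, time stands still between calls to the robot, and variables do not carry over. Pictures are saved under pics/ and viewed, and the job is handed in when it is done.

Besides the shell and the picture viewer there is one more tool, called after "Emit:" as name(argument=value, ...), one argument or row to a line, values as JSON. drive_tool: Moves the arm, as the interface text tells. Its arguments: {"type":"object","properties":{"plan":{"type":"string"},"grip_force":{"type":"number"}},"required":["plan"]}

```bash
mkdir -p pics; ls; cat > h.py <<'E'
import numpy as np, cv2
from workcell import env
from scipy.spatial.transform import Rotation as R
def snap(name,fn,crop=None,scale=1):
    c=env.camera(name); im=c["color"][:,:,::-1].copy()
    np.savez("pics/"+fn+".npz",mtx=c["mtx"],T=c["cam_to_world"],im=im)
    if crop: x0,y0,x1,y1=crop; im=im[y0:y1,x0:x1]
    if scale!=1: im=cv2.resize(im,None,fx=scale,fy=scale,interpolation=cv2.INTER_CUBIC)
    cv2.imwrite("pics/"+fn+".png",im); return c
def crop(src,fn,c,scale):
    im=np.load("pics/"+src+".npz")["im"]; x0,y0,x1,y1=c
    cv2.imwrite("pics/"+fn+".png",cv2.resize(im[y0:y1,x0:x1],None,fx=scale,fy=scale,interpolation=cv2.INTER_CUBIC))
def ray(src,u,v,z):
    d=np.load("pics/"+src+".npz"); T=d["T"]; r=T[:3,:3]@np.linalg.solve(d["mtx"],[u,v,1.0]); o=T[:3,3]
    return o+r*(z-o[2])/r[2]
def proj(src,P):
    d=np.load("pics/"+src+".npz"); T=d["T"]; p=T[:3,:3].T@(np.asarray(P)-T[:3,3]); q=d["mtx"]@p; return q[:2]/q[2]
E
python3 - <<'E'
from h import *
for n in ["scene","top","wrist"]:
    c=snap(n,n+"0"); print(n,c["cam_to_world"].round(3).tolist(),c["mtx"].round(1).tolist())
s=env.observe()
for k in s: print(k,np.round(s[k],3))
E
```

```text
pics
scene [[-0.748, 0.397, -0.532, 1.024], [0.663, 0.47, -0.583, 0.544], [0.019, -0.789, -0.615, 0.638], [0.0, 0.0, 0.0, 1.0]] [[441.3, 0.0, 277.4], [0.0, 441.3, 204.6], [0.0, 0.0, 1.0]]
top [[-0.016, -0.979, 0.203, 0.342], [-1.0, 0.015, -0.006, -0.002], [0.003, -0.203, -0.979, 1.075], [0.0, 0.0, 0.0, 1.0]] [[384.8, 0.0, 278.9], [0.0, 384.8, 209.2], [0.0, 0.0, 1.0]]
wrist [[0.365, -0.893, -0.263, 0.304], [-0.931, -0.35, -0.103, -0.576], [-0.0, 0.282, -0.959, 0.383], [0.0, 0.0, 0.0, 1.0]] [[293.0, 0.0, 274.4], [0.0, 293.0, 207.9], [0.0, 0.0, 1.0]]
t 0.15
joint_positions [64.789 30.768 -0.253 88.155  0.151 61.153 -4.078]
joint_velocities [-0.002 -0.127 -0.049 -0.014 -0.094 -0.029 -0.069]
joint_efforts [ 1.0000e-03 -5.7133e+01  9.9200e-01 -2.5183e+01 -5.6000e-02  1.5000e-02
  0.0000e+00]
tool_pos [ 0.237 -0.605  0.238]
eef_rot [-1.79925e+02  8.00000e-03  2.14240e+01]
wrist_force [ 0.714 -0.298  0.019]
ft_torque [-0.025  0.045  0.044]
grip_width 0.999
```

View pics/scene0.png

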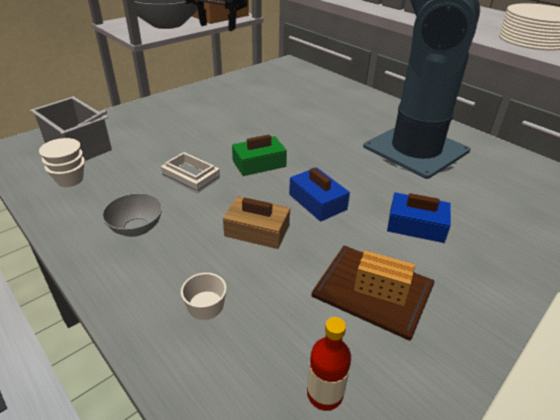

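View pics/top0.png

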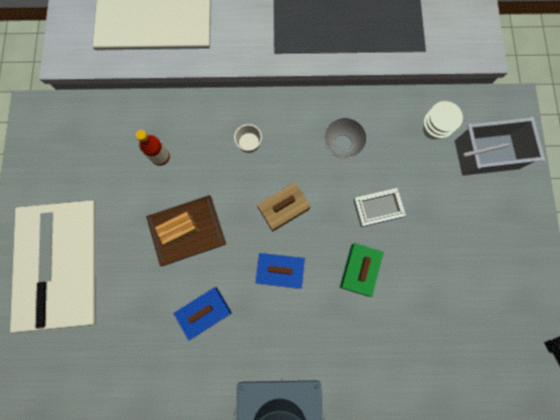

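View pics/wrist0.png

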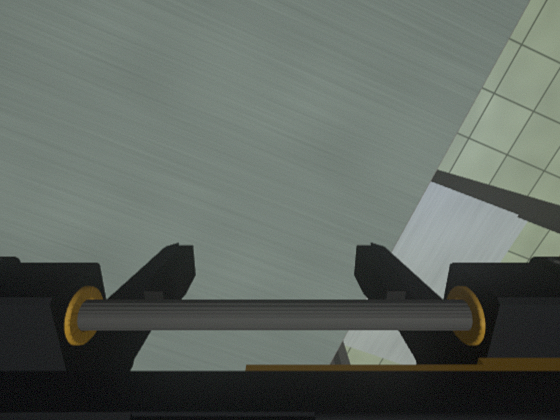

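Top view candidates:
- **Cover:** light wood with a dark bar at (283,206) is the one I want. Blue at (280,270) and (202,313) and green at (362,270) are look-alikes.
- **Keeper:** white rectangle at (380,207), versus the ramekin at (248,138), the stacked cups at (443,120) and the grey bin at (505,145).
- **Pile:** at (175,228) on the dark board.

Next are close crops to check these choices.

```bash
python3 - <<'E'
from h import *
crop("top0","ta",(135,180,235,280),6); crop("top0","tb",(245,170,415,240),4.7)
crop("scene0","sa",(305,240,445,335),5.6); crop("scene0","sb",(150,130,300,250),5)
E
```

```text
(no output)
```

View pics/ta.png

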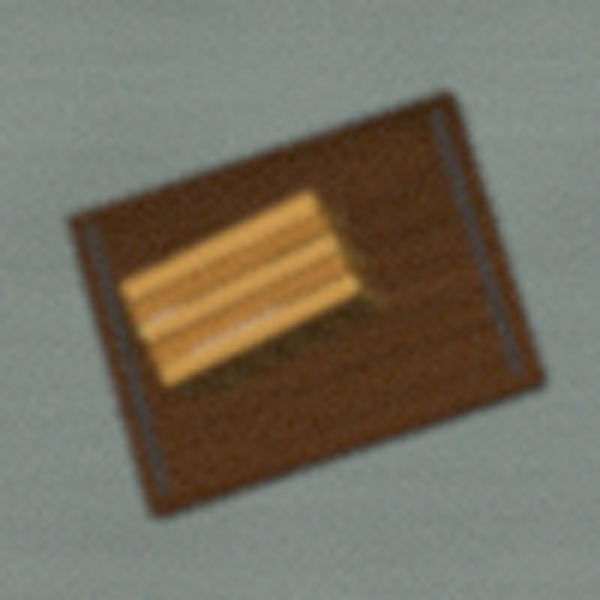

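View pics/tb.png

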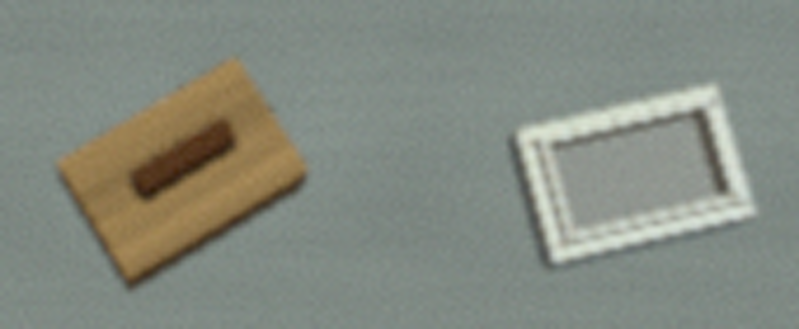

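View pics/sa.png

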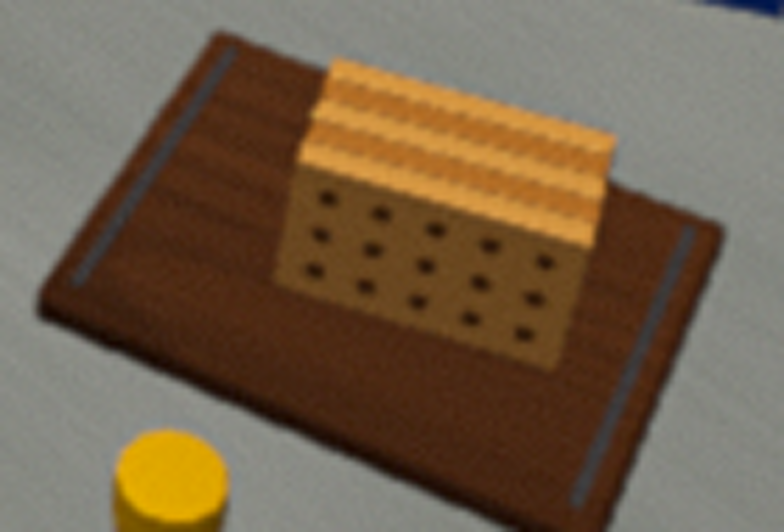

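View pics/sb.png

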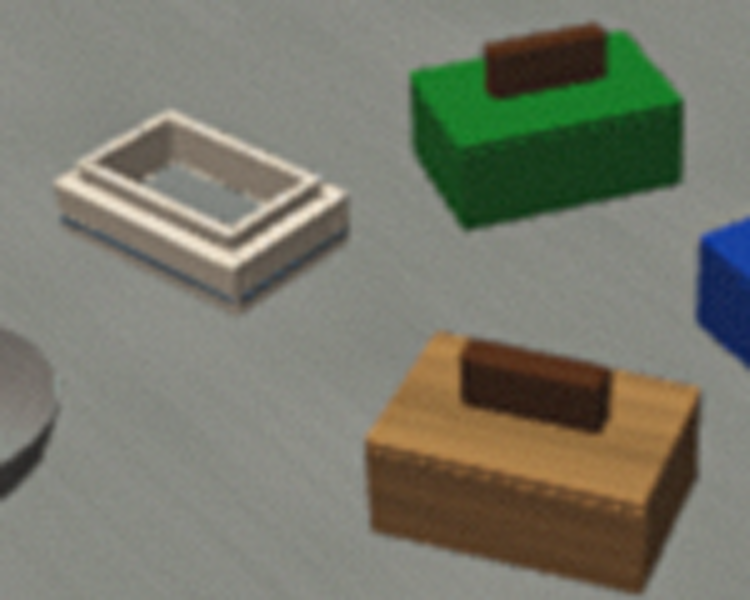

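The crops confirm the choices: the pile is on the board, the light wood cover has the dark bar, and the white keeper has its stepped ledge. Next I fit the poses from corners in both views.

```bash
cat > fit.py <<'E'
from h import *
from scipy.optimize import least_squares
def px(p,off,s): return (np.array(p)+.5)/s-.5+np.array(off)
def fit(obs,x0,free=3):
    # obs: list (src,(u,v),(lx,ly,z))
    def f(x):
        c,s=np.cos(x[2]),np.sin(x[2]); r=[]
        for src,uv,l in obs:
            P=[x[0]+c*l[0]-s*l[1],x[1]+s*l[0]+c*l[1],l[2]]
            r.append(proj(src,P)-uv)
        return np.concatenate(r)
    o=least_squares(f,x0,loss="soft_l1"); return o.x,f(o.x).reshape(-1,2)
E
python3 - <<'E'
from fit import *
A=((135,180),6);B=((245,170),4.7);C=((305,240),5.6);D=((150,130),5)
t=lambda p,k:("top0",px(p,*k)); s=lambda p,k:("scene0",px(p,*k))
# signs: long axis local y. world +y = image left (top). image up = +x
def rep(n,ob,guess):
    for lab in ["top0","scene0",None]:
        oo=[(a[0],a[1],l) for a,l in ob if lab in(None,a[0])]
        x,r=fit(oo,guess); print(n,lab,x[:2].round(4),np.degrees(x[2]).round(2),"maxres",abs(r).max().round(2), "rms",np.sqrt((r**2).mean()).round(2))
a,b,z=.0255,.046,.075
g=[.52,.26,0.4]
ob=[(t((120,282),A),(a,b,z)),(t((313,190),A),(a,-b,z)),(t((363,290),A),(-a,-b,z)),(t((168,387),A),(-a,b,z)),
# scene: viewed from +x,+y side looking back; front-left of image = 
(s((335,60),C),(-a,-b,z)),(s((615,138),C),(-a,b,z)),(s((593,247),C),(a,b,z)),(s((300,160),C),(a,-b,z)),(s((275,285),C),(a,-b,.015)),(s((557,370),C),(a,b,.015))]
rep("pile",ob,g)
a,b,z=.0405,.0615,.052
ob=[(t((58,162),B),(a,b,z)),(t((237,58),B),(a,-b,z)),(t((307,165),B),(-a,-b,z)),(t((130,278),B),(-a,b,z)),
(s((443,332),D),(-a,-b,z)),(s((700,388),D),(-a,b,z)),(s((645,510),D),(a,b,z)),(s((367,438),D),(a,-b,z)),(s((372,530),D),(a,-b,0)),(s((643,592),D),(a,b,0))]
rep("cover",ob,[.57,0,.5])
a,b,z=.041,.062,.03
ob=[(t((517,130),B),(a,b,z)),(t((717,85),B),(a,-b,z)),(t((757,213),B),(-a,-b,z)),(t((550,265),B),(-a,b,z)),
(s((57,180),D),(a,-b,z)),(s((237,262),D),(a,b,z)),(s((348,193),D),(-a,b,z)),(s((238,312),D),(a,b,0)),(s((60,222),D),(a,-b,0)),(s((348,235),D),(-a,b,0)),
(s((170,110),D),(-.032,-.053,.04)),(s((77,165),D),(.032,-.053,.04)),(s((235,237),D),(.032,.053,.04)),(s((320,180),D),(-.032,.053,.04))]
rep("keeper",ob,[.57,-.25,.2])
E
```

```text
pile top0 [0.5044 0.2663] 26.19 maxres 0.29 rms 0.17
pile scene0 [0.5064 0.2676] 26.55 maxres 0.72 rms 0.44
pile None [0.5056 0.2671] 26.48 maxres 1.05 rms 0.48
cover top0 [ 0.566  -0.0212] 30.98 maxres 0.97 rms 0.52
cover scene0 [ 0.5669 -0.0194] 29.62 maxres 1.45 rms 0.67
cover None [ 0.5664 -0.0205] 30.33 maxres 1.55 rms 0.68
keeper top0 [ 0.5618 -0.289 ] 12.22 maxres 0.7 rms 0.38
keeper scene0 [ 0.5631 -0.2893] 12.9 maxres 1.43 rms 0.7
keeper None [ 0.5627 -0.2894] 12.58 maxres 1.26 rms 0.65
```

```bash
cat > plan.py <<'E'
from h import *
def cur():
    s=env.observe(); return np.array(s["tool_pos"]),R.from_euler("xyz",s["eef_rot"],degrees=True),s
def go(pos,rpy,claw,n=5,vmax=6.0,amax=.185,start=None):
    p,r,s=cur()
    tr=R.from_euler("xyz",rpy,degrees=True); pos=np.array(pos,float)
    D=np.linalg.norm(pos-p)*100; rv=(r.inv()*tr).as_rotvec()
    N=int(np.ceil(max(D/vmax,abs(rv).max()/amax,1)))
    print("t",round(s["t"],2),"tcp",p.round(4),"rpy",np.round(s["eef_rot"],2),"F",np.round(s["wrist_force"],1),"grip",round(s["grip_width"],3),"need",N)
    out=[]
    for i in range(min(n,N)):
        rem=N-i
        d=r.inv().apply(pos-p)*100/rem; w=(r.inv()*tr).as_rotvec()/rem
        out.append("%g "%claw+" ".join("%.2f"%v for v in d)+" "+" ".join("%.3f"%v for v in w))
        p=p+r.apply(d)/100; r=r*R.from_rotvec(w)
    print("; ".join(out)); return
E
python3 -c "
from plan import *
go([.55,-.15,.25],[180,0,75],0)"
```

```text
t 0.15 tcp [ 0.2372 -0.6047  0.2381] rpy [-1.7993e+02  1.0000e-02  2.1420e+01] F [ 0.7 -0.3  0. ] grip 0.999 need 10
0 4.57 -3.09 -0.12 -0.000 -0.000 -0.094; 0 4.84 -2.65 -0.12 -0.000 -0.000 -0.094; 0 5.07 -2.19 -0.12 -0.000 -0.000 -0.094; 0 5.25 -1.70 -0.12 -0.000 -0.000 -0.094; 0 5.39 -1.21 -0.12 -0.000 -0.000 -0.094
```

Emit:
drive_tool(
  plan="0 4.6 -3.1 -0.1 0 0 -0.09; 0 4.8 -2.7 -0.1 0 0 -0.09; 0 5.1 -2.2 -0.1 0 0 -0.09; 0 5.2 -1.7 -0.1 0 0 -0.09; 0 5.4 -1.2 -0.1 0 0 -0.09",
  grip_force=30,
)

```text
t: 0.78
tool_pos: [0.3941, -0.3747, 0.2413]
eef_rot: [-179.8, 0.1, 47.5]
wrist_force: [0.6, -1.1, 1.1]
grip_width: 1.003
```

```bash
python3 -c "
from plan import *
go([.54,0,.25],[180,0,90],0)"
```

```text
t 0.78 tcp [ 0.3941 -0.3747  0.2413] rpy [-1.7985e+02  1.3000e-01  4.7480e+01] F [ 0.6 -1.1  1.1] grip 1.003 need 7
0 5.35 -2.08 -0.13 -0.000 0.000 -0.106; 0 5.54 -1.50 -0.13 -0.000 0.000 -0.106; 0 5.67 -0.91 -0.13 -0.000 0.000 -0.106; 0 5.74 -0.30 -0.13 -0.000 0.000 -0.106; 0 5.74 0.31 -0.13 -0.000 0.000 -0.106
```

Tracking is good, so I carry on.

Emit:
drive_tool(
  plan="0 5.4 -2.1 -0.1 0 0 -0.11; 0 5.5 -1.5 -0.1 0 0 -0.11; 0 5.7 -0.9 -0.1 0 0 -0.11; 0 5.7 -0.3 -0.1 0 0 -0.11; 0 5.7 0.3 -0.1 0 0 -0.11",
)

```text
t: 1.4
tool_pos: [0.4968, -0.0972, 0.2461]
eef_rot: [-179.9, 0.1, 80.0]
wrist_force: [0.8, -1.0, -0.0]
grip_width: 0.998
```

```bash
python3 -c "
from plan import *
go([.505,.267,.20],[180,0,116.3],0)"
```

```text
t 1.4 tcp [ 0.4968 -0.0972  0.2461] rpy [-1.7987e+02  7.0000e-02  8.0020e+01] F [ 0.8 -1.  -0. ] grip 0.998 need 7
0 5.14 -0.79 0.65 -0.000 0.000 -0.090; 0 5.19 -0.32 0.65 -0.000 0.000 -0.090; 0 5.20 0.15 0.65 -0.000 0.000 -0.090; 0 5.17 0.62 0.66 -0.000 0.000 -0.090; 0 5.09 1.09 0.66 -0.000 0.000 -0.090
```

Emit:
drive_tool(
  plan="0 5.7 -0.8 0.6 0 0 -0.1; 0 5.7 -0.3 0.6 0 0 -0.1; 0 5.7 0.2 0.6 0 0 -0.1; 0 5.7 0.6 0.6 0 0 -0.1; 0 5.6 1.1 0.6 0 0 -0.1",
)

```text
t: 2.02
tool_pos: [0.4966, 0.1972, 0.2155]
eef_rot: [180.0, 0.1, 109.5]
wrist_force: [-0.5, 1.0, 0.3]
grip_width: 1.002
```

```bash
python3 -c "
from plan import *
go([.505,.267,.20],[180,0,116.3],0)"
```

```text
t 2.02 tcp [0.4966 0.1972 0.2155] rpy [1.7998e+02 6.0000e-02 1.0952e+02] F [-0.5  1.   0.3] grip 1.002 need 2
0 3.15 1.56 0.77 0.000 0.001 -0.059; 0 3.05 1.75 0.78 0.000 0.001 -0.059
```

Emit:
drive_tool(
  plan="0 3.2 1.6 0.8 0 0 -0.06; 0 3.1 1.8 0.8 0 0 -0.06; 0 0 0 0 0 0 0",
)

```text
t: 2.4
tool_pos: [0.5029, 0.2758, 0.1983]
eef_rot: [-180.0, -0.1, 117.1]
wrist_force: [-0.5, -0.5, -0.2]
grip_width: 0.999
```

```bash
python3 -c "
from plan import *
go([.505,.267,.20],[180,0,116.3],0)
snap('wrist','w1');snap('top','t1')
crop('t1','t1a',(120,160,240,260),6)"
```

```text
t 2.4 tcp [0.5029 0.2758 0.1983] rpy [-1.7997e+02 -1.0000e-01  1.1711e+02] F [-0.5 -0.5 -0.2] grip 0.999 need 1
0 -0.88 -0.22 -0.17 -0.000 -0.002 0.014
```

View pics/w1.png

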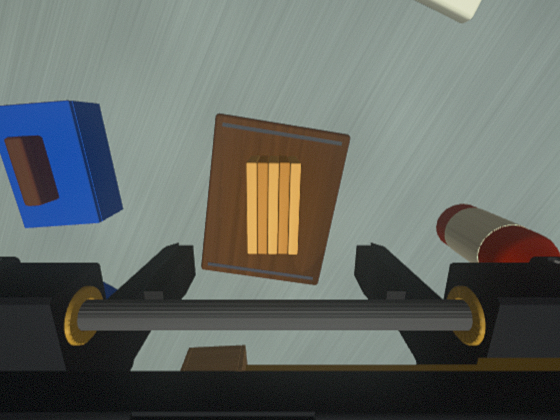

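The wrist view shows the pile's top corners at (247,163), (300,163), (298,254) and (247,254). The finger tips at columns 193 and 356 centre on about 274.5, so the pile is well centred.

```bash
python3 - <<'E'
from fit import *
crop('w1','w1a',(235,150,315,265),5)
E
```

```text
(no output)
```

View pics/w1a.png

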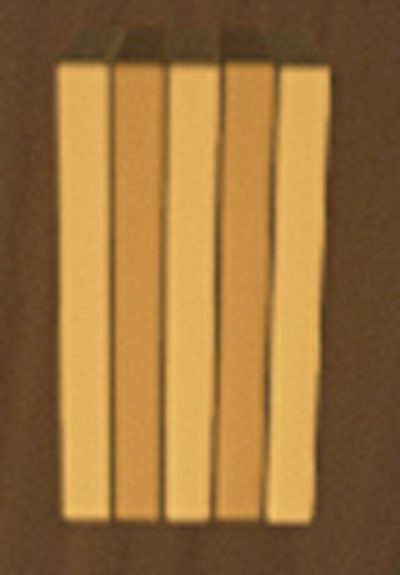

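View pics/t1a.png

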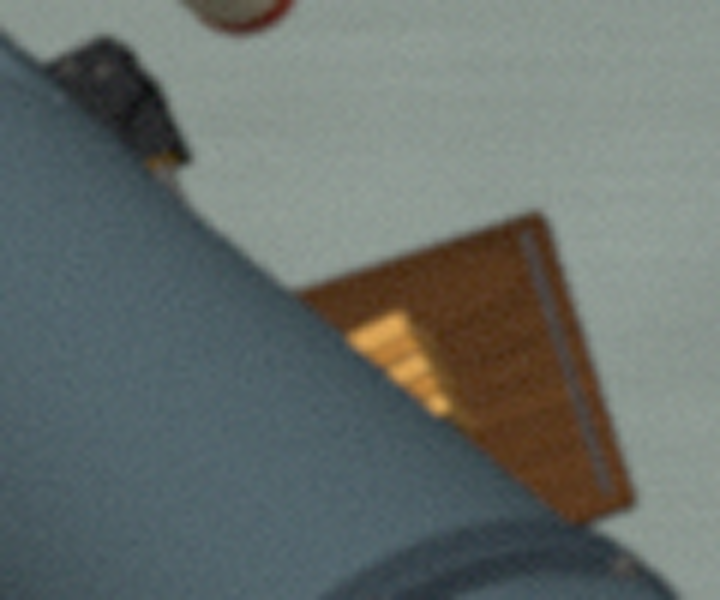

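```bash
python3 - <<'E'
from fit import *
from plan import go
k=((235,150),5); a,b,z=.0255,.046,.075
ob=[("w1",px(p,*k),l) for p,l in [((57,63),(-a,b,z)),((330,65),(a,b,z)),((314,523),(a,-b,z)),((64,520),(-a,-b,z))]]
x,r=fit(ob,[.505,.267,.46]); print(x[:2],np.degrees(x[2]),r.round(2).tolist())
# tool-cam relation: where does camera believe TCP is laterally
d=np.load("pics/w1.npz");s=env.observe()
Rt=R.from_euler("xyz",s["eef_rot"],degrees=True)
print("cam in tool",Rt.inv().apply(d["T"][:3,3]-s["tool_pos"]).round(4), Rt.inv().apply(d["T"][:3,2]).round(3))
E
```

```text
[0.50510216 0.26919843] 26.51032609885848 [[-0.61, -0.34], [0.58, -0.15], [0.45, 0.28], [-0.42, 0.38]]
cam in tool [ 0.078   0.0006 -0.1452] [-0.281  0.002  0.96 ]
```

```bash
python3 -c "
from plan import *
go([.505,.268,.10],[180,0,116.5],0,vmax=4)"
```

```text
t 2.5 tcp [0.504  0.2722 0.1986] rpy [-1.7995e+02  5.0000e-02  1.1683e+02] F [-0.6 -0.7 -0.1] grip 1.0 need 3
0 -0.14 -0.03 3.29 -0.000 0.000 0.002; 0 -0.14 -0.03 3.29 -0.000 0.000 0.002; 0 -0.14 -0.03 3.29 -0.000 0.000 0.002
```

Emit:
drive_tool(
  plan="0 -0.1 0 3.3 0 0 0; 0 -0.1 0 3.3 0 0 0; 0 -0.1 0 3.3 0 0 0; 0 0 0 0 0 0 0",
)

```text
t: 3.0
tool_pos: [0.5087, 0.2613, 0.0988]
eef_rot: [180.0, 0.4, 116.2]
wrist_force: [0.8, -0.2, -0.3]
grip_width: 0.994
```

```bash
python3 -c "
from plan import *
go([.505,.268,.05],[180,0,116.5],0,vmax=2)
snap('wrist','w2')
go([.505,.268,.05],[180,0,116.5],0,vmax=2)
"
```

```text
t 3.0 tcp [0.5087 0.2613 0.0988] rpy [179.97   0.37 116.15] F [ 0.8 -0.2 -0.3] grip 0.994 need 3
0 0.26 -0.01 1.62 0.000 0.002 -0.002; 0 0.26 -0.01 1.62 0.000 0.002 -0.002; 0 0.26 -0.01 1.62 0.000 0.002 -0.002
t 3.05 tcp [0.5098 0.2622 0.1003] rpy [179.8    0.35 116.15] F [-1.  -1.   0.6] grip 0.999 need 3
0 0.25 -0.06 1.68 0.001 0.002 -0.002; 0 0.25 -0.06 1.68 0.001 0.002 -0.002; 0 0.25 -0.06 1.68 0.001 0.002 -0.002
```

View pics/w2.png

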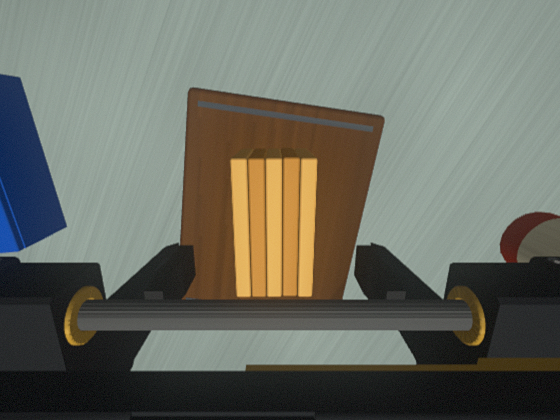

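The pile is centred between the fingers, with its top edge over columns 231–317 and its bottom edge over 237–312. I descend onto it.

Emit:
drive_tool(
  plan="0 0.2 0 1.7 0 0 0; 0 0.2 0 1.7 0 0 0; 0 0.2 0 1.6 0 0 0; 0 0 0 0 0 0 0",
)

```text
t: 3.55
tool_pos: [0.5093, 0.268, 0.0499]
eef_rot: [179.5, 0.4, 116.1]
wrist_force: [-0.0, -0.5, 0.1]
grip_width: 0.999
```

```bash
python3 -c "
from plan import *
go([.505,.268,.05],[180,0,116.5],0,vmax=2)
snap('wrist','w3'); snap('scene','s3',(300,180,460,330),5)
go([.505,.268,.05],[180,0,116.5],0,vmax=2)
"
```

```text
t 3.55 tcp [0.5093 0.268  0.0499] rpy [179.54   0.37 116.06] F [-0.  -0.5  0.1] grip 0.999 need 1
0 0.19 -0.38 -0.01 0.008 0.007 -0.008
t 3.65 tcp [0.5102 0.2684 0.0512] rpy [179.42   0.36 116.04] F [1.3 0.1 1.5] grip 0.999 need 1
0 0.19 -0.48 0.11 0.010 0.006 -0.008
```

View pics/w3.png

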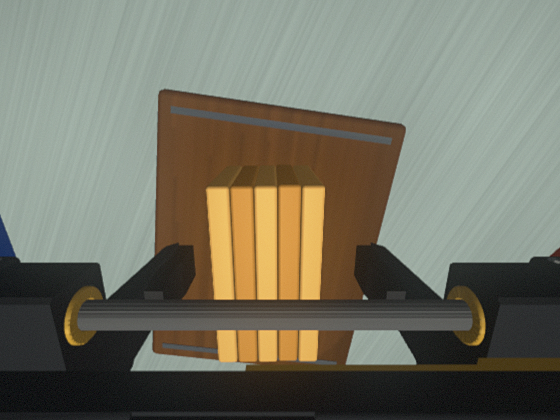

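View pics/s3.png

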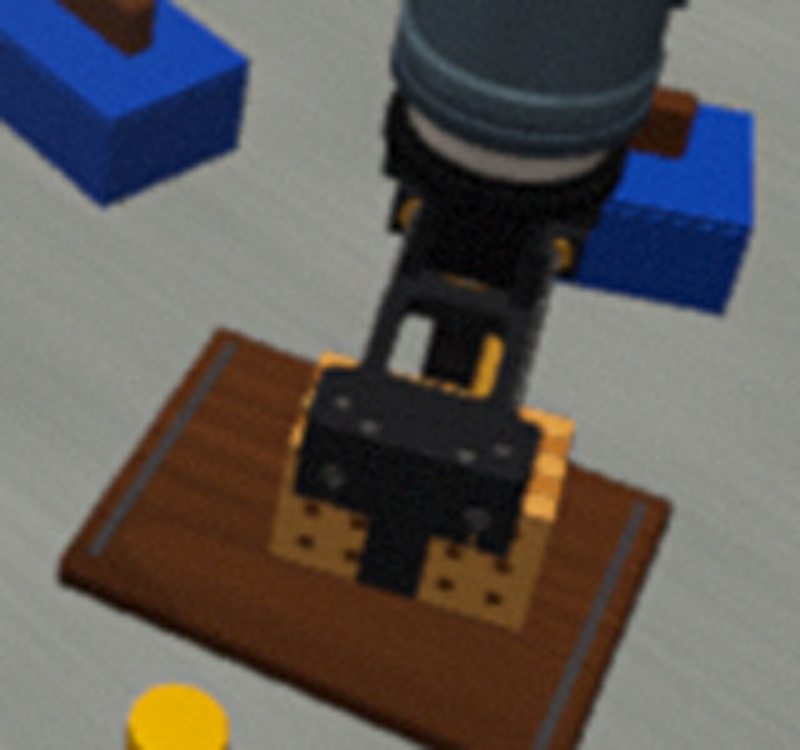

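The wrist view shows the pile's mid line at column 266 against 274.5 for the fingers, about 4 mm off toward −y of the tool. I correct that before closing.

Emit:
drive_tool(
  plan="0 0.1 -0.4 0.1 0.01 0.006 -0.008; 0 0 0 0 0 0 0",
)

```text
t: 3.9
tool_pos: [0.5064, 0.2678, 0.0509]
eef_rot: [180.0, -0.0, 116.5]
wrist_force: [-0.6, -0.2, -0.4]
grip_width: 1.003
```

```bash
python3 -c "
from plan import *
snap('wrist','w4',(180,150,380,380),3)
go([.505,.268,.05],[180,0,116.5],0,vmax=2)
"
```

```text
t 3.95 tcp [0.5066 0.2679 0.051 ] rpy [179.93   0.   116.52] F [0.2 0.4 0.1] grip 1.001 need 1
0 0.08 -0.14 0.10 0.001 0.000 0.000
```

View pics/w4.png

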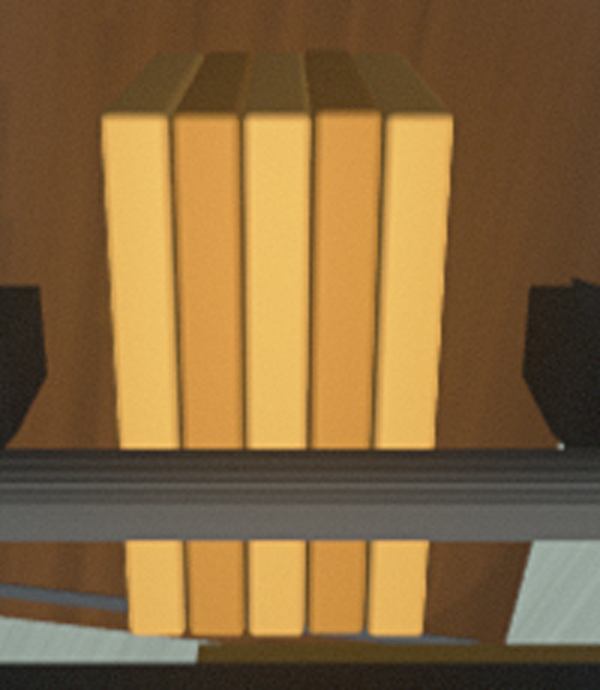

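Emit:
drive_tool(
  plan="0.3 0.1 -0.1 0 0 0 0; 0.38 0 0 0 0 0 0; 0.38 0 0 0 0 0 0",
  grip_force=15,
)

```text
t: 4.32
tool_pos: [0.5055, 0.2685, 0.0515]
eef_rot: [179.9, 0.0, 116.5]
wrist_force: [-1.2, 1.0, -0.3]
grip_width: 0.681
```

```bash
python3 -c "
from plan import *
snap('wrist','w5',(180,150,380,380),3)
go([.505,.268,.05],[180,0,116.5],0,vmax=2)
"
```

```text
t 4.38 tcp [0.5055 0.2685 0.0515] rpy [179.88  -0.   116.51] F [ 0.5 -0.1 -0. ] grip 0.638 need 1
0 -0.02 -0.07 0.15 0.002 -0.000 0.000
```

View pics/w5.png

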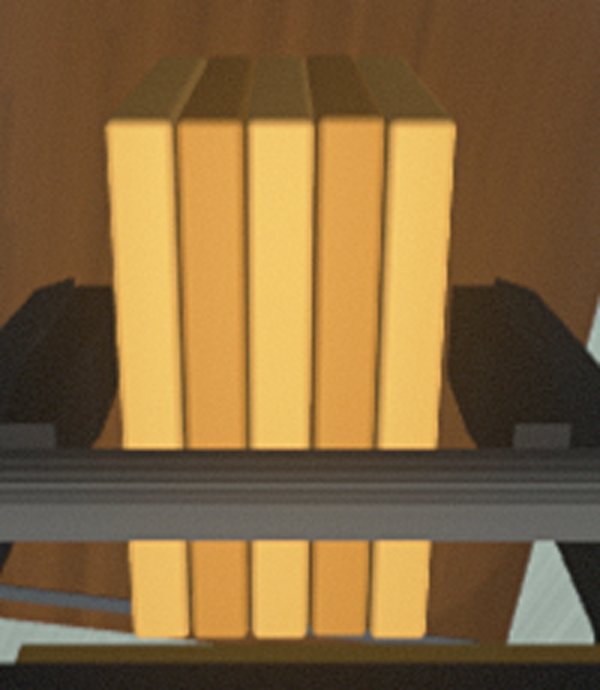

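Both fingers are close and symmetric about the pile, so I close fully.

Emit:
drive_tool(
  plan="0.5 0 0 0.1 0 0 0; 1 0 0 0 0 0 0; 1 0 0 0 0 0 0; 1 0 0 0 0 0 0",
  grip_force=30,
)

```text
t: 4.88
tool_pos: [0.5055, 0.2685, 0.0509]
eef_rot: [179.9, 0.0, 116.5]
wrist_force: [-1.3, -0.7, 2.1]
grip_width: 0.561
```

```bash
python3 -c "
from plan import *
go([.505,.268,.05],[180,0,116.5],0,vmax=2)
"
```

```text
t 4.88 tcp [0.5055 0.2685 0.0509] rpy [1.7988e+02 2.0000e-02 1.1651e+02] F [-1.3 -0.7  2.1] grip 0.561 need 1
0 -0.02 -0.07 0.09 0.002 0.000 0.000
```

Emit:
drive_tool(
  plan="1 0 0 -1 0 0 0; 1 0 0 -2.5 0 0 0; 1 0 0 -4 0 0 0; 1 0 0 -4 0 0 0; 1 0 0 -3 0 0 0",
)

```text
t: 5.5
tool_pos: [0.5034, 0.2674, 0.1991]
eef_rot: [-179.8, 0.0, 116.6]
wrist_force: [1.3, -0.1, -1.6]
grip_width: 0.566
```

```bash
python3 -c "
from plan import *
snap('wrist','w6');snap('scene','s6')
go([.56,.0,.2],[180,0,109],1,vmax=5)
"
```

```text
t 5.6 tcp [0.505  0.2686 0.2008] rpy [179.9   -0.   116.55] F [ 0.2  0.3 -0.5] grip 0.563 need 6
1 -4.41 -1.18 0.01 0.000 -0.000 0.022; 1 -4.44 -1.08 0.01 0.000 -0.000 0.022; 1 -4.46 -0.99 0.01 0.000 -0.000 0.022; 1 -4.48 -0.89 0.01 0.000 -0.000 0.022; 1 -4.50 -0.79 0.01 0.000 -0.000 0.022
```

View pics/w6.png

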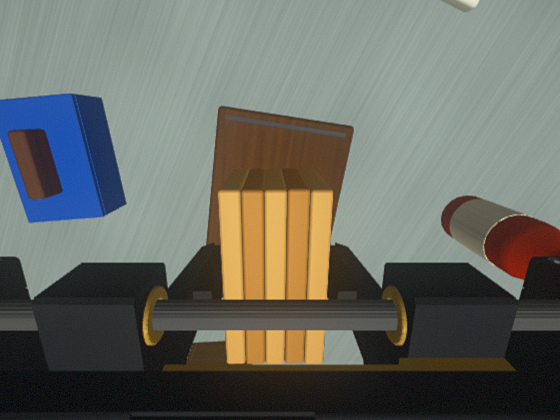

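View pics/s6.png

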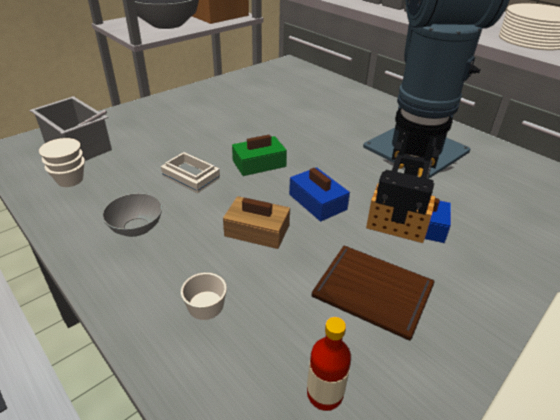

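All five are held and the board is empty. The pile's top end edge is at row 190, columns 218–332, and its far edge is at row 362. Next I measure the pile's place in the hand and move on.

```bash
python3 -c "
from plan import *
p=np.array([.5034,.2674,.1991]); r=R.from_euler('xyz',[-179.8,0,116.6],degrees=True)
p2=np.array([.505,.2686,.2008])
for P in (p,p2):
  for u,v in [(218,190),(332,190),(227,362.5),(324,362.5)]:
    print(r.inv().apply(ray('w6',u,v,P[2]+.024)-P).round(4))
crop('w6','w6a',(210,160,340,210),6)
d=np.load('pics/w6.npz'); print(d['T'][:3,3], (r.inv().apply(d['T'][:3,3]-p)).round(4),(r.inv().apply(d['T'][:3,3]-p2)).round(4))
"
```

```text
[ 0.0467 -0.0235 -0.0239]
[ 0.0468  0.0249 -0.0241]
[-0.0437 -0.0239 -0.0239]
[-0.0436  0.0258 -0.0241]
[ 0.0468 -0.0251 -0.0239]
[ 0.0468  0.0226 -0.0241]
[-0.0424 -0.0255 -0.0239]
[-0.0423  0.0234 -0.0241]
[0.47076196 0.3346134  0.34441245] [ 0.0747  0.0004 -0.1453] [ 0.0744 -0.0016 -0.1436]
```

Emit:
drive_tool(
  plan="1 -5.5 -1.2 0 0 0 0.02; 1 -5.5 -1.1 0 0 0 0.02; 1 -5.5 -1 0 0 0 0.02; 1 -5.5 -0.9 0 0 0 0.02; 1 -5.5 -0.8 0 0 0 0.02",
)

```text
t: 6.22
tool_pos: [0.5717, -0.0047, 0.1976]
eef_rot: [180.0, -0.2, 111.3]
wrist_force: [1.0, -0.0, -0.8]
grip_width: 0.561
```

```bash
python3 -c "
from plan import *
go([.5625,-.289,.2],[180,0,102.6],1,vmax=6)
"
```

```text
t 6.22 tcp [ 0.5717 -0.0047  0.1976] rpy [180.    -0.24 111.3 ] F [ 1.  -0.  -0.8] grip 0.561 need 5
1 -5.23 -2.24 -0.07 -0.000 -0.001 0.030; 1 -5.30 -2.08 -0.07 -0.000 -0.001 0.030; 1 -5.36 -1.91 -0.06 -0.000 -0.001 0.030; 1 -5.41 -1.75 -0.06 -0.000 -0.001 0.030; 1 -5.46 -1.59 -0.05 -0.000 -0.001 0.030
```

Emit:
drive_tool(
  plan="1 -5.2 -2.2 -0.1 0 0 0.03; 1 -5.3 -2.1 -0.1 0 0 0.03; 1 -5.4 -1.9 -0.1 0 0 0.03; 1 -5.4 -1.7 0 0 0 0.03; 1 -4.5 -1.3 0 0 0 0.03",
)

```text
t: 6.85
tool_pos: [0.5597, -0.2885, 0.1944]
eef_rot: [-179.7, -0.4, 102.4]
wrist_force: [0.3, -0.1, -0.7]
grip_width: 0.562
```

```bash
python3 -c "
from plan import *
go([.5625,-.289,.2],[180,0,102.6],1,vmax=6)
"
```

```text
t 6.85 tcp [ 0.5597 -0.2885  0.1944] rpy [-179.67   -0.4   102.38] F [ 0.3 -0.1 -0.7] grip 0.562 need 1
1 -0.10 0.26 -0.56 -0.006 -0.007 -0.004
```

Emit:
drive_tool(
  plan="1 -0.1 0.3 0 -0.006 -0.007 -0.004; 1 0 0 3 0 0 0; 1 0 0 3 0 0 0; 1 0 0 0 0 0 0; 1 0 0 0 0 0 0",
)

```text
t: 7.48
tool_pos: [0.5607, -0.2903, 0.1301]
eef_rot: [-179.9, -0.1, 102.4]
wrist_force: [0.1, 0.4, -0.7]
grip_width: 0.563
```

```bash
python3 -c "
from plan import *
go([.5625,-.289,.14],[180,0,102.6],1,vmax=6)
snap('wrist','w7');snap('scene','s7',(120,90,260,210),5.6);snap('top','t7',(330,160,430,260),6)
go([.5625,-.289,.14],[180,0,102.6],1,vmax=6)
"
```

```text
t 7.47 tcp [ 0.5607 -0.2903  0.1301] rpy [-1.7985e+02 -1.1000e-01  1.0240e+02] F [ 0.1  0.4 -0.7] grip 0.563 need 1
1 0.09 0.20 -0.99 -0.003 -0.002 -0.004
t 7.62 tcp [ 0.5608 -0.291   0.1305] rpy [-1.7988e+02 -5.0000e-02  1.0236e+02] F [-0.8  0.2 -1. ] grip 0.563 need 1
1 0.15 0.21 -0.95 -0.002 -0.001 -0.004
```

View pics/w7.png

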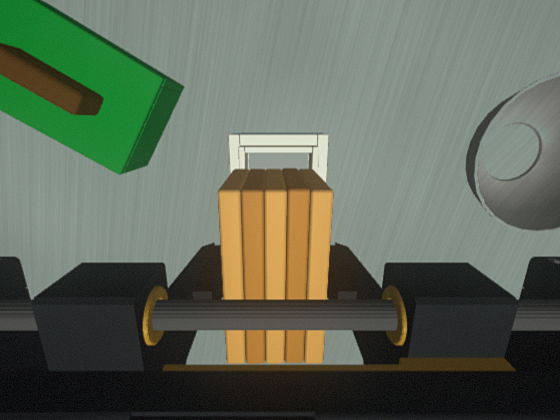

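View pics/s7.png

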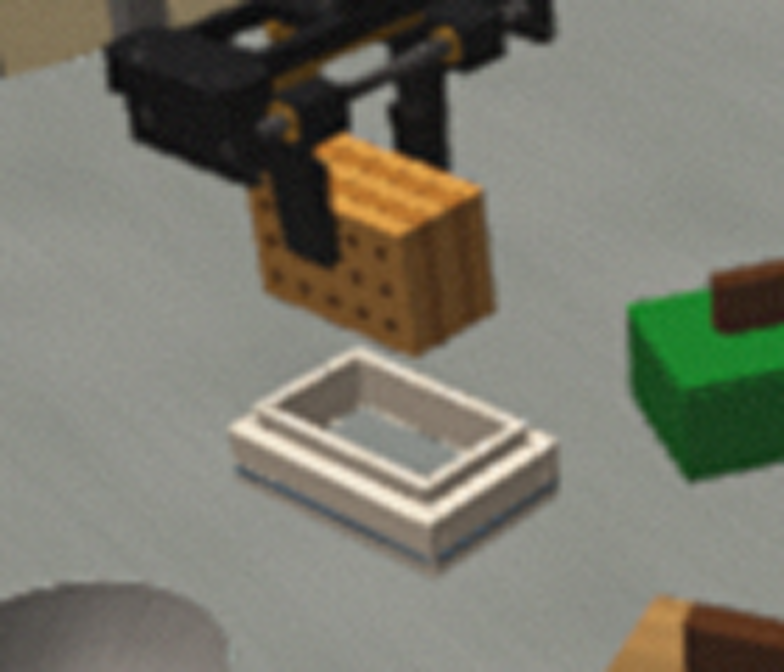

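View pics/t7.png

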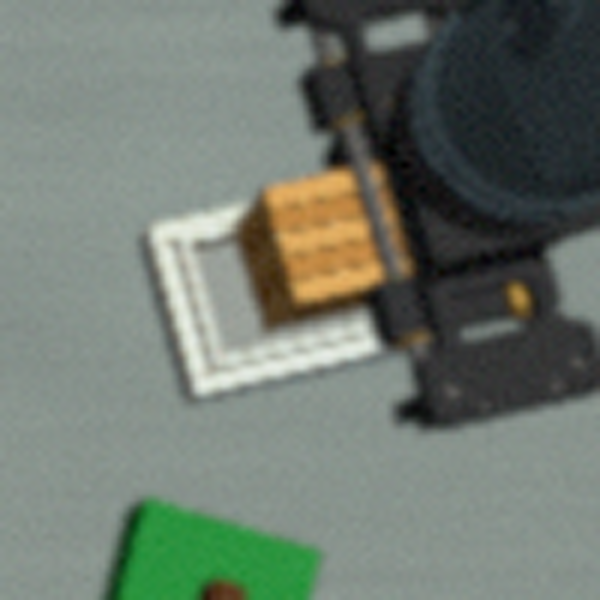

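The wrist view shows the keeper's +y end square to the pile: ledge columns 229–328 (mid 278.5) against the pile's mid 275. I enlarge it to measure accurately.

```bash
python3 -c "
from plan import *
crop('w7','w7a',(215,120,345,220),6)
"
```

View pics/w7a.png

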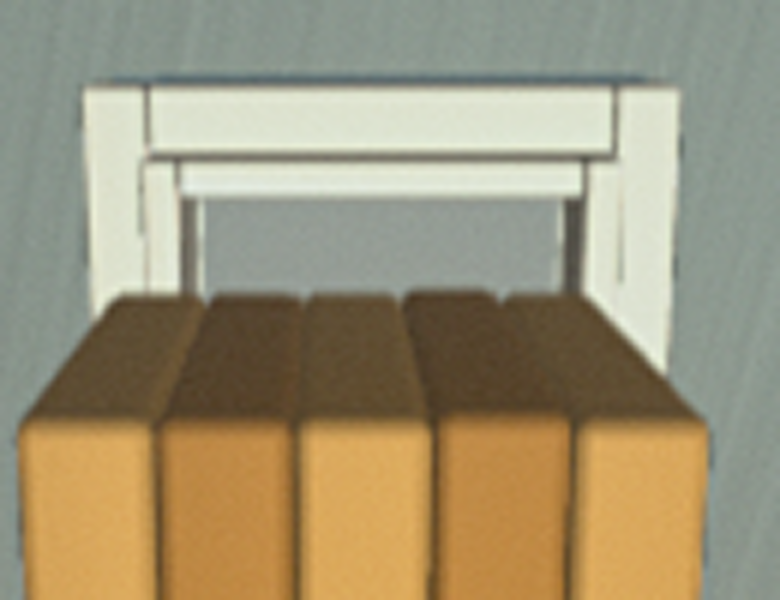

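View pics/w6a.png

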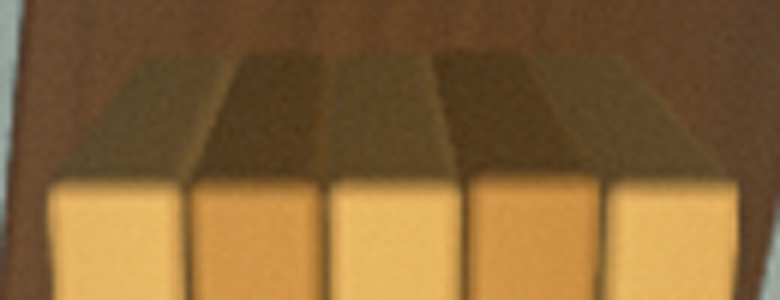

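```bash
python3 -c "
from plan import *
crop('w7','w7b',(215,340,345,372),6)
crop('w3','w3b',(195,155,335,200),5.5)
"
```

```text
(no output)
```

View pics/w7b.png

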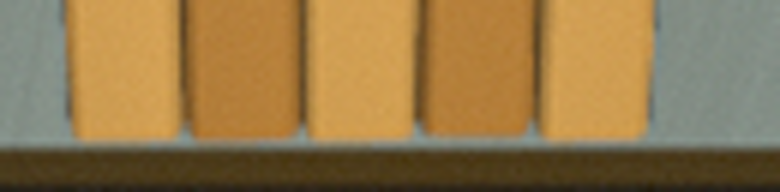

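View pics/w3b.png

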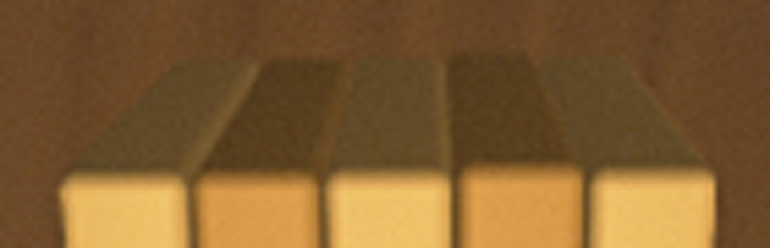

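```bash
python3 -c "
from fit import *
k=((215,120),6)
P=np.array([.5607,-.2905,.1303]); r=R.from_euler('xyz',[180,0,102.4],degrees=True)
d=np.load('pics/w7.npz'); print('cam',r.inv().apply(d['T'][:3,3]-P).round(4))
for n,p,z in [('foot',(118,296),.0943),('foot',(583,296),.0943),('top',(20,420),.1543),('top',(705,420),.1543),('ledge',(83,87),.03),('ledge',(680,87),.03),('rimout',(148,158),.04),('rimout',(615,158),.04),('rimin',(180,197),.04),('rimin',(585,197),.04),('floor',(203,290),.012),('floor',(563,290),.012)]:
    u=px(p,*k); print(n,r.inv().apply(ray('w7',u[0],u[1],z)-P).round(4)*1000)
u=px((72,138),(215,340),6); print('back top',r.inv().apply(ray('w7',u[0],u[1],.1543)-P).round(4)*1000)
"

```

```text
cam [ 0.0747  0.0002 -0.1453]
foot [ 46.6 -25.   36. ]
foot [46.7 23.1 36. ]
top [ 47.1 -23.9 -24. ]
top [ 47.1  24.5 -24. ]
ledge [ 65.1 -37.6 100.3]
ledge [ 65.1  43.3 100.3]
rimout [ 56.5 -27.9  90.3]
rimout [56.5 33.5 90.3]
rimin [ 51.4 -23.9  90.3]
rimin [51.4 29.7 90.3]
floor [ 34.8 -23.7 118.3]
floor [ 34.8  30.4 118.3]
back top [-43.3 -24.4 -24. ]
```

Emit:
drive_tool(
  plan="1 0.2 0.2 0 -0.033 0 0; 1 0 0 0 0 0 0; 1 0 0 0 0 0 0",
)

```text
t: 8.0
tool_pos: [0.5637, -0.289, 0.1331]
eef_rot: [178.1, 0.1, 102.4]
wrist_force: [0.9, 1.0, -1.2]
grip_width: 0.563
```

```bash
python3 -c "
from plan import *
cur(); go([.5625,-.289,.14],[180,0,102.6],1,vmax=6)
snap('wrist','w8')
go([.5625,-.289,.14],[180,0,102.6],1,vmax=6)
crop('w8','w8a',(215,120,345,220),6)
"
```

```text
t 8.0 tcp [ 0.5637 -0.289   0.1331] rpy [1.7806e+02 1.0000e-01 1.0236e+02] F [ 0.9  1.  -1.2] grip 0.563 need 1
1 0.03 -0.09 -0.70 0.034 0.002 -0.004
t 8.05 tcp [ 0.5637 -0.289   0.133 ] rpy [1.7805e+02 1.0000e-01 1.0236e+02] F [ 0.1 -0.7 -1.1] grip 0.566 need 1
1 0.03 -0.10 -0.70 0.034 0.002 -0.004
```

View pics/w8a.png

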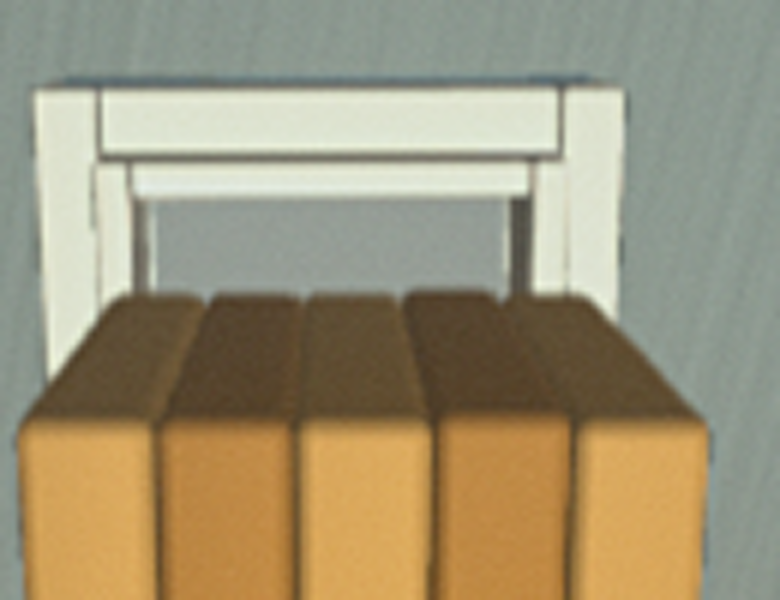

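```bash
cat >> plan.py <<'E'
P0=np.array([.5613,-.2866]); YAW=102.4; ROLL=178.06
def pose(th,d,a,lift=0,floor_rim=.040,foot=.036,off=(0,0)):
    xh=np.array([np.cos(np.radians(YAW)),np.sin(np.radians(YAW))]); t=np.radians(th)
    yh=np.array([xh[1],-xh[0]])
    XA=.048-a/1000.
    X=XA-.046*np.cos(t)+foot*np.sin(t); z=floor_rim-d/1000+.046*np.sin(t)+foot*np.cos(t)+lift
    q=P0+(X+off[0]/1000.)*xh+off[1]/1000.*yh
    Rl=R.from_euler("xyz",[ROLL,0,YAW],degrees=True)
    Rt=R.from_rotvec(-t*np.array([yh[0],yh[1],0]))*Rl
    return [q[0],q[1],z],Rt.as_euler("xyz",degrees=True)
def gop(th,d,a,lift=0,claw=1,vmax=2.,n=5,off=(0,0)):
    p,e=pose(th,d,a,lift,off=off); print("target",np.round(p,4),np.round(e,2)); go(p,e,claw,n=n,vmax=vmax,amax=.09)
E
python3 -c "
from plan import *
gop(15,20,6.2,lift=.04)
"

```

```text
target [ 0.5599 -0.2801  0.1067] [178.06  15.   102.4 ]
t 8.05 tcp [ 0.5637 -0.289   0.133 ] rpy [1.7805e+02 1.0000e-01 1.0236e+02] F [ 0.1 -0.7 -1.1] grip 0.566 need 3
1 0.32 -0.09 0.88 0.000 -0.087 -0.003; 1 0.40 -0.09 0.84 0.000 -0.087 -0.003; 1 0.47 -0.09 0.81 0.000 -0.087 -0.003
```

Emit:
drive_tool(
  plan="1 0.3 -0.1 0.9 0 -0.087 -0.003; 1 0.4 -0.1 0.8 0 -0.087 -0.003; 1 0.5 -0.1 0.8 0 -0.087 -0.003; 1 0 0 0 0 0 0; 1 0 0 0 0 0 0",
)

```text
t: 8.68
tool_pos: [0.5614, -0.2811, 0.1077]
eef_rot: [177.9, 15.5, 102.3]
wrist_force: [-1.0, -0.3, -1.0]
grip_width: 0.562
```

```bash
python3 -c "
from plan import *
gop(15,20,6.2,lift=.04)
snap('wrist','w9');snap('scene','s9',(120,90,260,210),5.6)
gop(15,20,6.2,lift=.04)
crop('w9','w9a',(210,60,350,240),4)
"
```

```text
target [ 0.5599 -0.2801  0.1067] [178.06  15.   102.4 ]
t 8.68 tcp [ 0.5614 -0.2811  0.1077] rpy [177.93  15.47 102.28] F [-1.  -0.3 -1. ] grip 0.562 need 1
1 0.16 -0.13 0.06 0.002 0.008 -0.002
target [ 0.5599 -0.2801  0.1067] [178.06  15.   102.4 ]
t 8.78 tcp [ 0.5614 -0.2812  0.1077] rpy [177.89  15.46 102.22] F [-1.1 -0.6 -1.1] grip 0.565 need 1
1 0.17 -0.13 0.05 0.002 0.008 -0.003
```

View pics/w9a.png

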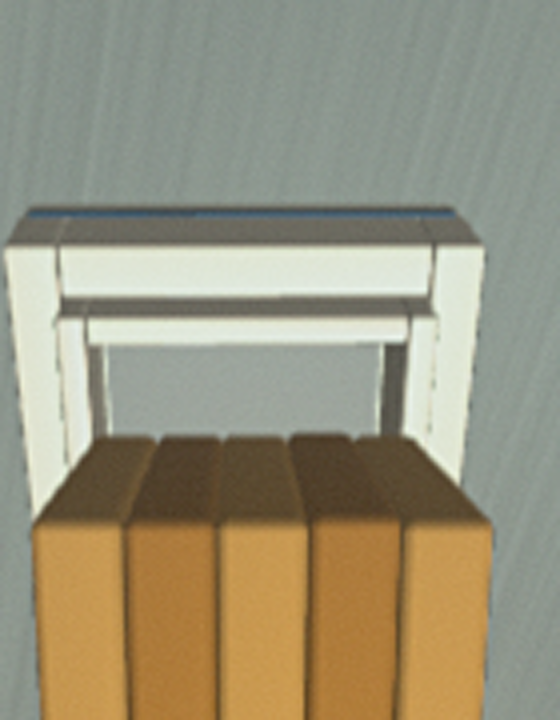

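View pics/s9.png

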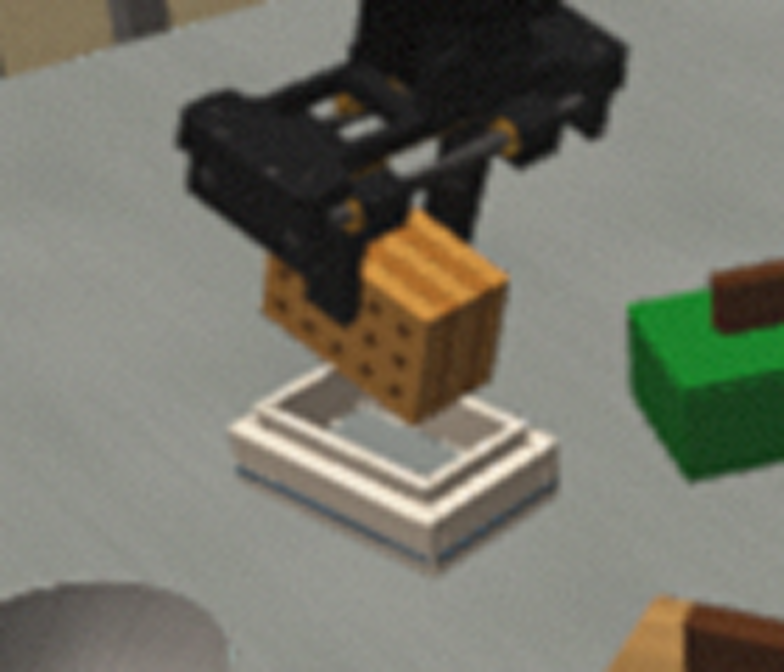

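```bash
cat > ends.py <<'E'
from fit import *
def ends(src,k,P,rpy,items,foot=.036):
    # camera pose re-anchored to TCP; report along keeper +y (xh), lateral, height
    yaw=np.radians(102.4); xh=np.array([np.cos(yaw),np.sin(yaw)]); yh=np.array([xh[1],-xh[0]])
    r=R.from_euler("xyz",rpy,degrees=True)
    A=np.array(P)+r.apply([.046,0,foot]); B=np.array(P)+r.apply([-.046,0,foot])
    print("A kin X %.1f z %.1f  B kin z %.1f"%((A[:2]-P[:2])@xh*1e3,A[2]*1e3,B[2]*1e3))
    for n,p,z in items:
        if z is None: z=A[2]
        u=px(p,*k); q=ray(src,u[0],u[1],z)-np.array(P); print(n,"X %.1f Y %.1f z %.1f"%(q[:2]@xh*1e3,q[:2]@yh*1e3,z*1e3))
E
python3 -c "
from ends import *
ends('w9',((210,60),4),[.5614,-.2812,.1077],[177.9,15.46,102.25],[('foot',(93,437),None),('foot',(410,437),None),('ledge',(5,245),.03),('ledge',(484,245),.03),('rimin',(87,343),.04),('rimin',(408,343),.04),('rimout',(58,317),.04),('rimout',(434,317),.04)])"

```

```text
A kin X 34.7 z 60.8  B kin z 85.3
foot X 35.5 Y -24.4 z 60.8
foot X 35.1 Y 25.0 z 60.8
ledge X 56.6 Y -40.2 z 30.0
ledge X 56.4 Y 40.4 z 30.0
rimin X 43.1 Y -26.6 z 40.0
rimin X 42.9 Y 27.1 z 40.0
rimout X 47.6 Y -31.0 z 40.0
rimout X 47.3 Y 31.1 z 40.0
```

```bash
sed -i 's/P0=np.array(\[.5613,-.2866\])/P0=np.array([.5622,-.2864])/' plan.py; python3 -c "
from plan import *
gop(15,20,6.2,lift=.022,vmax=1)
gop(15,20,6.2,lift=.0,vmax=1)
"
```

```text
target [ 0.5608 -0.2799  0.0887] [178.06  15.   102.4 ]
t 8.78 tcp [ 0.5614 -0.2812  0.1077] rpy [177.89  15.46 102.22] F [-1.1 -0.6 -1.1] grip 0.565 need 2
1 0.32 -0.05 0.89 0.001 0.004 -0.001; 1 0.32 -0.05 0.89 0.001 0.004 -0.001
target [ 0.5608 -0.2799  0.0667] [178.06  15.   102.4 ]
t 8.78 tcp [ 0.5614 -0.2812  0.1077] rpy [177.89  15.46 102.22] F [-1.1 -0.6 -1.1] grip 0.565 need 5
1 0.25 -0.04 0.78 0.000 0.002 -0.001; 1 0.25 -0.04 0.78 0.000 0.002 -0.001; 1 0.24 -0.03 0.78 0.000 0.002 -0.001; 1 0.24 -0.03 0.78 0.000 0.002 -0.001; 1 0.24 -0.03 0.78 0.000 0.002 -0.001
```

Emit:
drive_tool(
  plan="1 0.3 0 0.9 0 0.004 0; 1 0.3 -0.1 0.9 0 0.004 0; 1 0 0 0 0 0 0; 1 0 0 0 0 0 0",
)

```text
t: 9.28
tool_pos: [0.5603, -0.2829, 0.0872]
eef_rot: [177.9, 14.9, 102.0]
wrist_force: [0.1, 0.1, -0.3]
grip_width: 0.564
```

```bash
python3 -c "
from plan import *
snap('wrist','w10')
gop(15,20,6.2,lift=.0,vmax=1)
crop('w10','w10a',(210,60,350,240),4)
"
```

```text
target [ 0.5608 -0.2799  0.0667] [178.06  15.   102.4 ]
t 9.32 tcp [ 0.5602 -0.2829  0.0872] rpy [177.9   14.92 101.98] F [ 0.  -0.3 -1.8] grip 0.567 need 3
1 0.27 0.02 0.64 0.000 -0.000 -0.002; 1 0.27 0.02 0.64 0.000 -0.000 -0.002; 1 0.27 0.02 0.64 0.000 -0.000 -0.002
```

View pics/w10a.png

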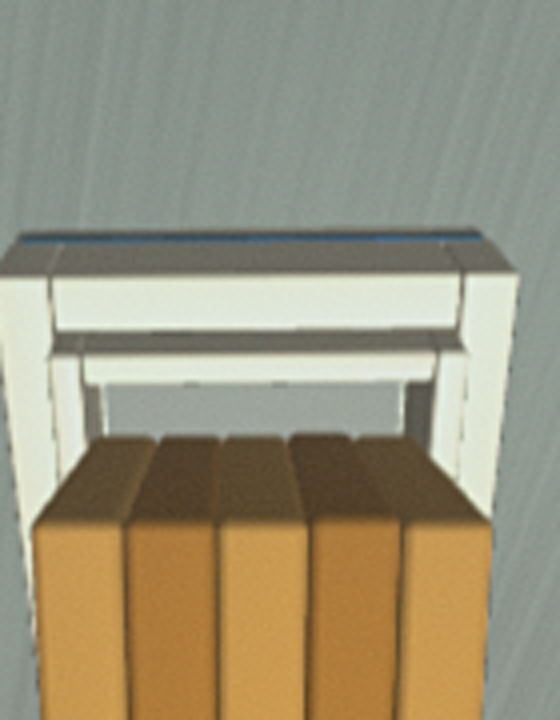

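```bash

python3 -c "
from ends import *
ends('w10',((210,60),4),[.5602,-.2829,.0872],[177.9,14.92,102.],[('foot',(93,437),None),('foot',(410,437),None),('ledge',(-1,275),.03),('ledge',(518,275),.03),('rimin',(82,383),.04),('rimin',(436,383),.04),('rimout',(50,352),.04),('rimout',(466,352),.04)])"

```

```text
A kin X 35.2 z 40.6  B kin z 64.3
foot X 35.9 Y -24.1 z 40.6
foot X 35.3 Y 25.2 z 40.6
ledge X 58.2 Y -37.7 z 30.0
ledge X 57.5 Y 42.0 z 30.0
rimin X 44.5 Y -25.2 z 40.0
rimin X 43.9 Y 28.7 z 40.0
rimout X 49.5 Y -29.6 z 40.0
rimout X 48.8 Y 32.9 z 40.0
```

Emit:
drive_tool(
  plan="1 0.26 0.05 0.6 0 0 0; 1 0.26 0.05 0.6 0 0 0; 1 0 0 0 0 0 0; 1 0 0 0 0 0 0",
)

```text
t: 9.82
tool_pos: [0.5616, -0.2802, 0.0736]
eef_rot: [177.9, 14.9, 102.0]
wrist_force: [-0.2, 0.1, -1.6]
grip_width: 0.561
```

```bash
python3 -c "
from plan import *
snap('wrist','w11')
gop(15,20,6.2,lift=.0,vmax=1)
crop('w11','w11a',(210,60,350,240),4)
"
```

```text
target [ 0.5608 -0.2799  0.0667] [178.06  15.   102.4 ]
t 9.88 tcp [ 0.5615 -0.2802  0.0736] rpy [177.88  14.92 102.02] F [ 0.1  0.4 -1.4] grip 0.563 need 1
1 0.22 -0.09 0.65 0.001 -0.001 -0.006
```

View pics/w11a.png

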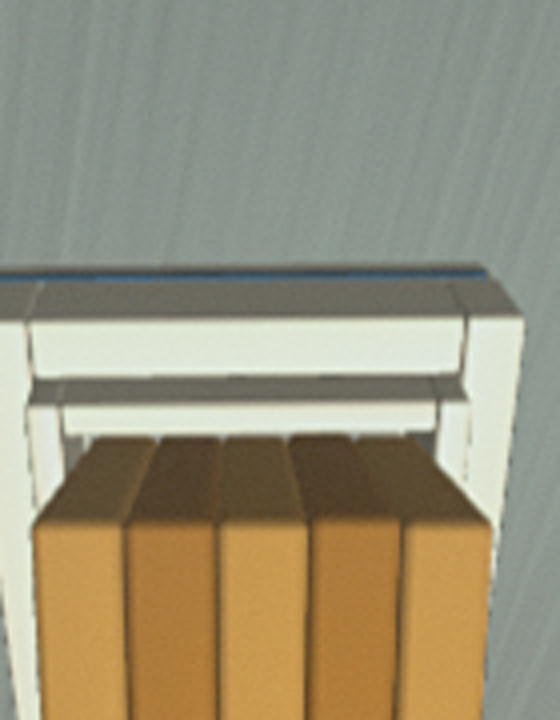

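```bash

python3 -c "
from ends import *
ends('w11',((210,60),4),[.5615,-.2802,.0736],[177.9,14.92,102.],[('foot',(93,437),None),('foot',(410,437),None),('rimin',(62,432),.04),('rimin',(438,432),.04),('rimout',(30,405),.04),('rimout',(468,403),.04)])"

```

```text
A kin X 35.2 z 27.0  B kin z 50.7
foot X 36.0 Y -24.1 z 27.0
foot X 35.4 Y 25.2 z 27.0
rimin X 42.5 Y -27.0 z 40.0
rimin X 41.8 Y 26.9 z 40.0
rimout X 46.7 Y -31.1 z 40.0
rimout X 46.3 Y 30.8 z 40.0
```

Emit:
drive_tool(
  plan="1 0.1 -0.03 0.35 0 0 0; 1 0.1 -0.03 0.35 0 0 0; 1 0 0 0 0 0 0; 1 0 0 0 0 0 0",
)

```text
t: 10.38
tool_pos: [0.5615, -0.2806, 0.0662]
eef_rot: [177.8, 15.0, 102.0]
wrist_force: [-0.9, 0.3, -0.2]
grip_width: 0.567
```

```bash
python3 -c "
from plan import *
snap('wrist','w12'); snap('scene','s12',(120,90,260,210),5.6)
gop(15,20,6.2,lift=.0,vmax=1)
gop(10,22,4.7,lift=.0,vmax=1)
crop('w12','w12a',(210,60,350,240),4)
"
```

```text
target [ 0.5608 -0.2799  0.0667] [178.06  15.   102.4 ]
t 10.47 tcp [ 0.5615 -0.2805  0.0662] rpy [177.84  14.96 101.99] F [-0.4 -1.2 -0.6] grip 0.565 need 1
1 0.06 -0.05 -0.07 0.002 -0.000 -0.007
target [ 0.5613 -0.2822  0.0614] [178.06  10.   102.4 ]
t 10.47 tcp [ 0.5615 -0.2805  0.0662] rpy [177.84  14.96 101.99] F [-0.4 -1.2 -0.6] grip 0.565 need 1
1 -0.04 -0.07 0.50 0.002 0.087 -0.004
```

View pics/w12a.png

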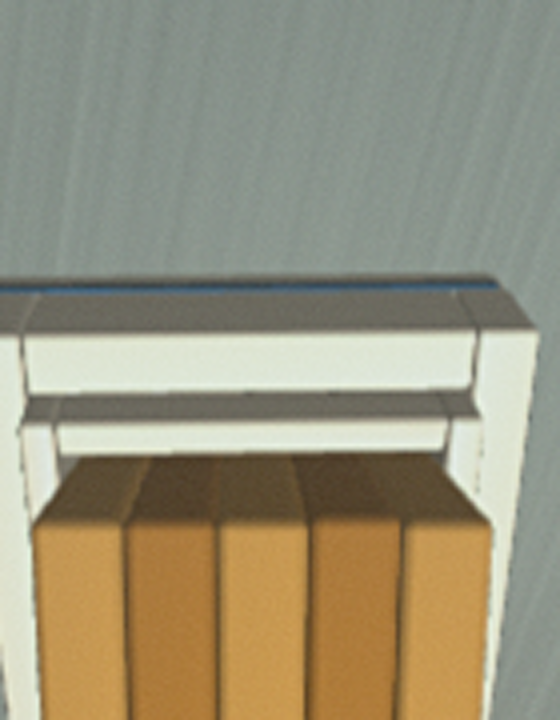

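View pics/s12.png

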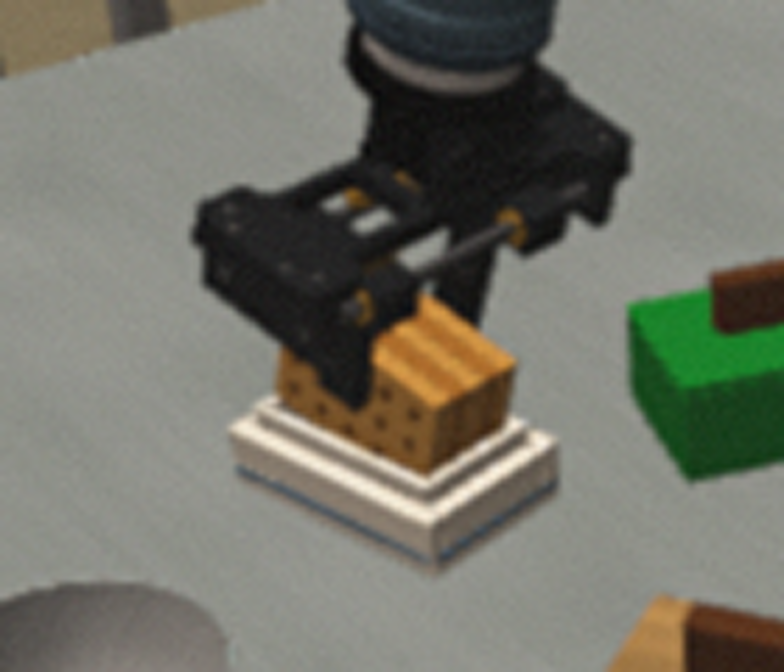

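Emit:
drive_tool(
  plan="1 -0.02 -0.03 0.25 0 0.044 -0.002; 1 -0.02 -0.03 0.25 0 0.044 -0.002; 1 0 0 0 0 0 0",
)

```text
t: 10.85
tool_pos: [0.5621, -0.283, 0.0623]
eef_rot: [177.9, 9.9, 102.4]
wrist_force: [-0.8, 0.9, -1.3]
grip_width: 0.563
```

```bash
python3 -c "
from plan import *
snap('wrist','w13')
gop(10,22,4.7,lift=.0,vmax=1)
gop(6,24,3.5,lift=.0,vmax=1)
crop('w13','w13a',(200,60,350,240),4)
"
```

```text
target [ 0.5613 -0.2822  0.0614] [178.06  10.   102.4 ]
t 10.9 tcp [ 0.5621 -0.2824  0.0623] rpy [177.87   9.93 102.47] F [-0.2  1.5 -0.9] grip 0.56 need 1
1 0.05 -0.08 0.07 0.004 -0.001 0.001
target [ 0.5617 -0.2839  0.0566] [178.06   6.   102.4 ]
t 10.9 tcp [ 0.5621 -0.2824  0.0623] rpy [177.87   9.93 102.47] F [-0.2  1.5 -0.9] grip 0.56 need 1
1 -0.04 -0.10 0.58 0.003 0.068 0.004
```

View pics/w13a.png

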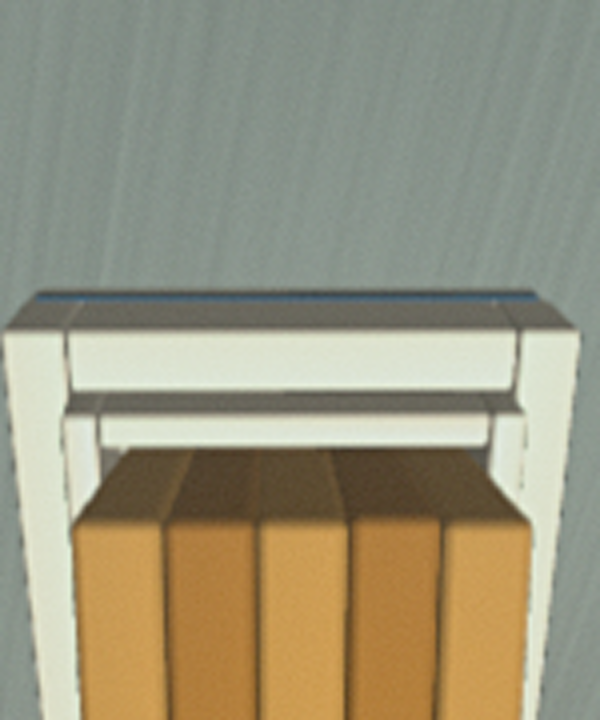

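Emit:
drive_tool(
  plan="1 -0.02 0 0.28 0 0.034 0; 1 -0.02 0 0.28 0 0.034 0; 1 0 0 0 0 0 0",
)

```text
t: 11.28
tool_pos: [0.5629, -0.2834, 0.0574]
eef_rot: [177.9, 6.2, 102.7]
wrist_force: [-0.0, -0.5, -0.6]
grip_width: 0.56
```

```bash
python3 -c "
from plan import *
snap('wrist','w14'); snap('scene','s14',(120,90,260,210),5.6)
gop(6,24,3.5,lift=.0,vmax=1)
gop(3,26,2.6,lift=.0,vmax=1)
crop('w14','w14a',(200,60,350,240),4)
"
```

```text
target [ 0.5617 -0.2839  0.0566] [178.06   6.   102.4 ]
t 11.38 tcp [ 0.5629 -0.2831  0.0575] rpy [177.94   6.21 102.79] F [-0.1 -2.  -1.7] grip 0.563 need 1
1 -0.05 -0.14 0.09 0.003 0.003 0.007
target [ 0.5619 -0.2851  0.0524] [178.06   3.   102.4 ]
t 11.38 tcp [ 0.5629 -0.2831  0.0575] rpy [177.94   6.21 102.79] F [-0.1 -2.  -1.7] grip 0.563 need 1
1 -0.12 -0.16 0.53 0.003 0.056 0.009
```

View pics/w14a.png

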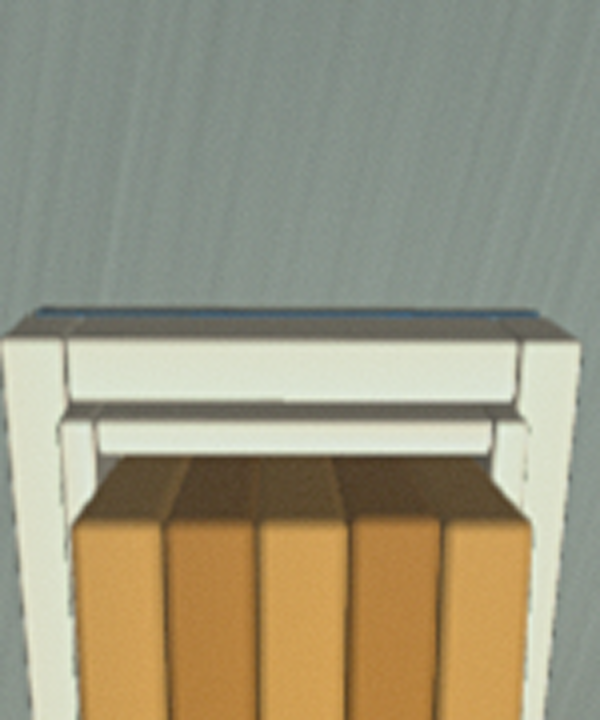

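View pics/s14.png

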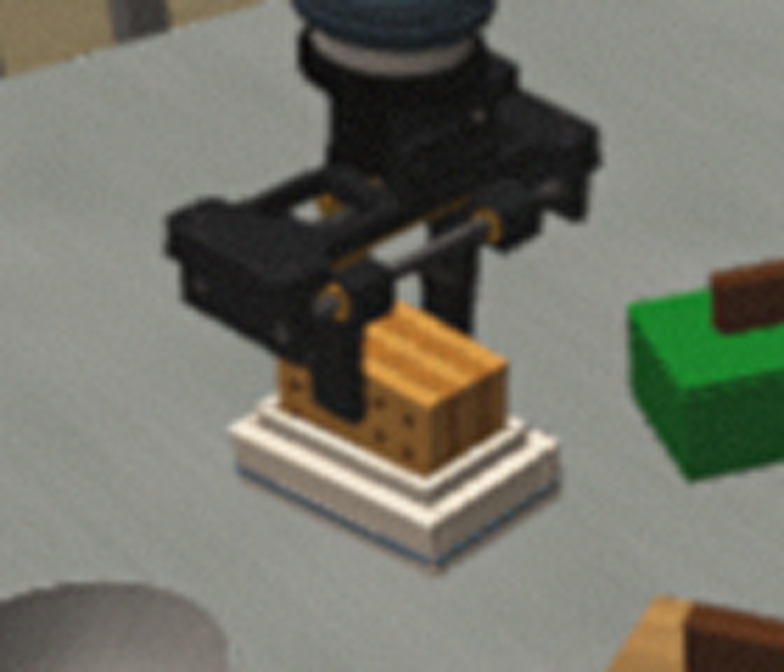

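Emit:
drive_tool(
  plan="1 -0.06 -0.04 0.26 0 0.028 0.003; 1 -0.06 -0.03 0.26 0 0.028 0.003; 1 0 0 0 0 0 0",
)

```text
t: 11.75
tool_pos: [0.5631, -0.2841, 0.0523]
eef_rot: [177.9, 2.8, 102.6]
wrist_force: [0.3, -0.4, -0.9]
grip_width: 0.56
```

```bash
python3 -c "
from plan import *
gop(3,26,2.6,lift=.0,vmax=1)
gop(0,27.5,2.,lift=.0,vmax=1)
"
```

```text
target [ 0.5619 -0.2851  0.0524] [178.06   3.   102.4 ]
t 11.75 tcp [ 0.5631 -0.2841  0.0523] rpy [177.91   2.83 102.61] F [ 0.3 -0.4 -0.9] grip 0.56 need 1
1 -0.08 -0.13 -0.00 0.003 -0.003 0.004
target [ 0.5622 -0.2864  0.0485] [178.06   0.   102.4 ]
t 11.75 tcp [ 0.5631 -0.2841  0.0523] rpy [177.91   2.83 102.61] F [ 0.3 -0.4 -0.9] grip 0.56 need 1
1 -0.19 -0.15 0.39 0.003 0.049 0.005
```

Emit:
drive_tool(
  plan="1 -0.08 -0.04 0.18 0 0.024 0.002; 1 -0.08 -0.03 0.18 0 0.024 0.002; 1 0 0 0 0 0 0",
)

```text
t: 12.12
tool_pos: [0.563, -0.2848, 0.0486]
eef_rot: [177.9, -0.2, 102.5]
wrist_force: [-1.3, -0.5, 3.3]
grip_width: 0.561
```

```bash
python3 -c "
from plan import *
snap('wrist','w15'); snap('scene','s15',(120,90,260,210),5.6)
gop(0,28,2.,lift=.0,vmax=1)
crop('w15','w15a',(200,60,350,240),4)
"
```

```text
target [ 0.5622 -0.2864  0.048 ] [178.06   0.   102.4 ]
t 12.22 tcp [ 0.563  -0.2848  0.0486] rpy [ 1.7789e+02 -1.6000e-01  1.0254e+02] F [-0.5 -0.7  1.7] grip 0.561 need 1
1 -0.14 -0.11 0.06 0.003 -0.003 0.002
```

View pics/w15a.png

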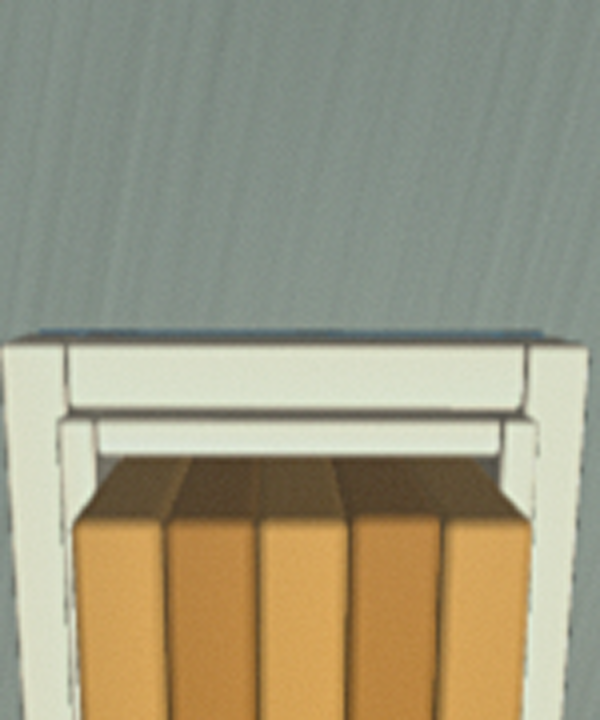

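View pics/s15.png

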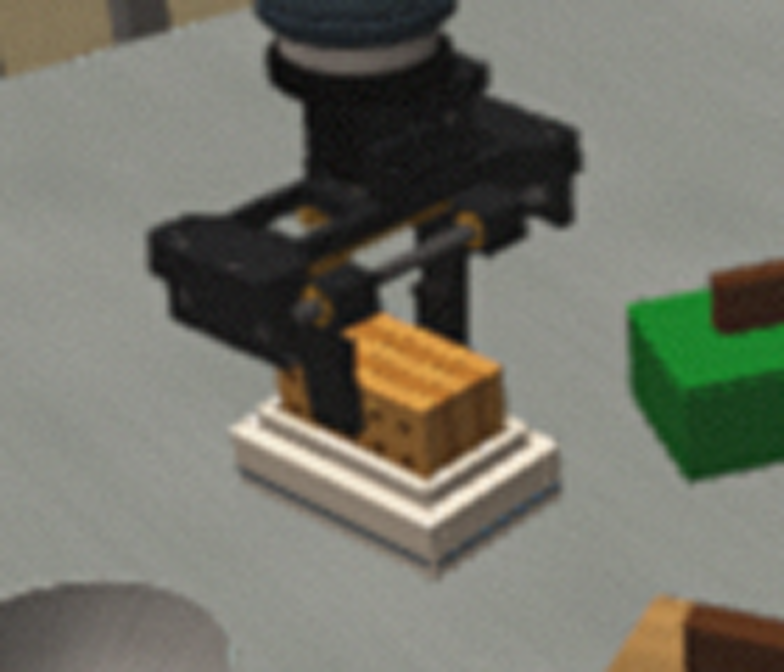

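Emit:
drive_tool(
  plan="1 -0.08 0 0 0 0 0; 1 0 0 0.1 0 0 0; 1 0 0 0 0 0 0",
)

```text
t: 12.6
tool_pos: [0.563, -0.2848, 0.0486]
eef_rot: [177.9, -0.2, 102.6]
wrist_force: [-0.6, -0.1, -0.8]
grip_width: 0.566
```

```bash
python3 -c "
from plan import *
gop(0,28,2.,lift=.0,vmax=1)
"
```

```text
target [ 0.5622 -0.2864  0.048 ] [178.06   0.   102.4 ]
t 12.6 tcp [ 0.563  -0.2848  0.0486] rpy [177.95  -0.18 102.58] F [-0.6 -0.1 -0.8] grip 0.566 need 1
1 -0.14 -0.12 0.06 0.002 -0.003 0.003
```

Emit:
drive_tool(
  plan="1 -0.15 0 0.2 0 0 0; 1 0 0 0 0 0 0; 1 0 0 0 0 0 0",
)

```text
t: 12.98
tool_pos: [0.5636, -0.2846, 0.0485]
eef_rot: [178.0, -0.2, 102.7]
wrist_force: [-0.5, 0.0, 0.6]
grip_width: 0.565
```

```bash
python3 -c "
from plan import *
snap('wrist','w16')
gop(0,28,2.,lift=.0,vmax=1)
crop('w16','w16a',(200,60,350,240),4)
"
```

```text
target [ 0.5622 -0.2864  0.048 ] [178.06   0.   102.4 ]
t 13.03 tcp [ 0.5636 -0.2846  0.0485] rpy [177.99  -0.23 102.68] F [0.  0.1 1.1] grip 0.568 need 1
1 -0.15 -0.18 0.04 0.001 -0.004 0.005
```

View pics/w16a.png

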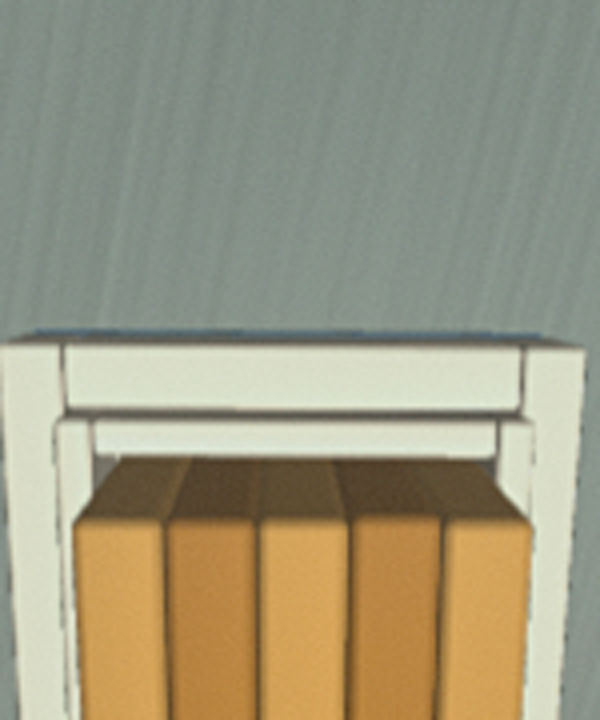

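Emit:
drive_tool(
  plan="1 -0.1 0 0.4 0 0 0",
)

```text
t: 13.15
tool_pos: [0.5651, -0.2844, 0.0469]
eef_rot: [178.0, -0.2, 102.7]
wrist_force: [-11.5, 7.3, 43.9]
grip_width: 0.567
```

```bash
python3 -c "
from plan import *
gop(0,28,2.,lift=.0,vmax=1)
"
```

```text
target [ 0.5622 -0.2864  0.048 ] [178.06   0.   102.4 ]
t 13.15 tcp [ 0.5651 -0.2844  0.0469] rpy [177.96  -0.23 102.74] F [-11.5   7.3  43.9] grip 0.567 need 1
1 -0.13 -0.32 -0.12 0.002 -0.004 0.006
```

Emit:
drive_tool(
  plan="1 0 0 -0.1 0 0 0; 1 0 0 0 0 0 0",
)

```text
t: 13.4
tool_pos: [0.5653, -0.2845, 0.0479]
eef_rot: [177.9, -0.2, 102.8]
wrist_force: [-0.5, 0.3, -1.0]
grip_width: 0.565
```

```bash
python3 -c "
from plan import *
snap('wrist','w17'); snap('scene','s17',(120,90,260,210),5.6)
gop(0,28,2.,lift=.0,vmax=1)
crop('w17','w17a',(190,60,360,240),4)
"
```

```text
target [ 0.5622 -0.2864  0.048 ] [178.06   0.   102.4 ]
t 13.5 tcp [ 0.5652 -0.2845  0.0477] rpy [177.94  -0.22 102.76] F [ 1.1  0.8 -1.8] grip 0.567 need 1
1 -0.12 -0.33 -0.04 0.002 -0.004 0.006
```

View pics/w17a.png

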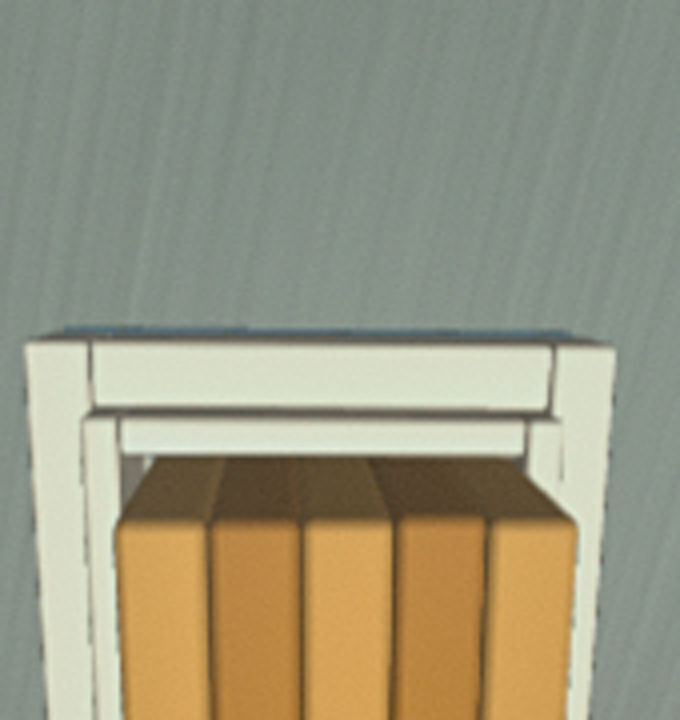

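View pics/s17.png

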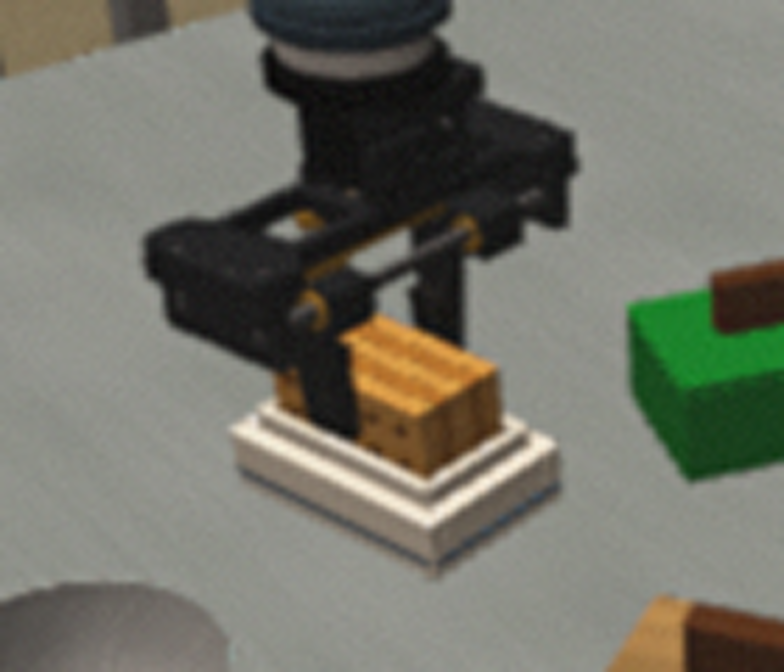

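The pile is standing on the well floor (z stopped, with firm contact). I now release it.

Emit:
drive_tool(
  plan="0.35 0 0 0 0 0 0; 0.25 0 0 0 0 0 0; 0 0 0 0 0 0 0; 0 0 0 0 0 0 0; 0 0 0 -1 0 0 0",
)

```text
t: 14.12
tool_pos: [0.5642, -0.2845, 0.0568]
eef_rot: [178.0, -0.3, 102.7]
wrist_force: [-0.1, -0.2, 0.5]
grip_width: 0.997
```

```bash
python3 -c "
from plan import *
snap('wrist','w18')
cur(); go([.5622,-.2864,.2],[180,0,102.4],0)
"
```

```text
t 14.18 tcp [ 0.5654 -0.2851  0.0587] rpy [177.88  -0.19 102.74] F [ 0.1 -0.1  1. ] grip 1.001 need 3
0 -0.00 0.06 -4.71 0.012 -0.001 0.002; 0 -0.01 0.00 -4.71 0.012 -0.001 0.002; 0 -0.02 -0.05 -4.71 0.012 -0.001 0.002
```

View pics/w18.png

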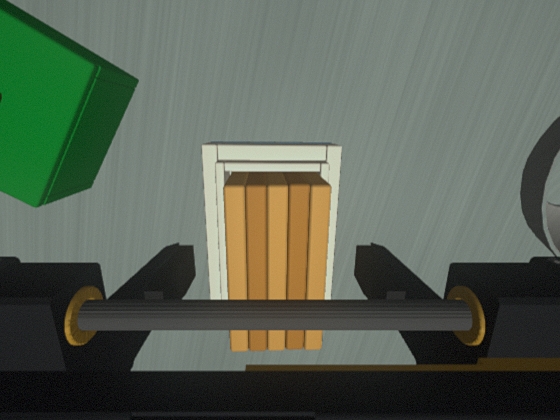

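The pile stayed put with the fingers clear. I retreat upward.

Emit:
drive_tool(
  plan="0 0 0 -4 0 0 0; 0 0 0 -6 0.012 0 0; 0 0 0 -6 0.012 0 0; 0 -3 0 -2 0.012 0 0; 0 0 0 0 0 0 0",
)

```text
t: 14.8
tool_pos: [0.5673, -0.3168, 0.2475]
eef_rot: [179.8, -0.0, 102.8]
wrist_force: [-0.7, 0.7, -0.4]
grip_width: 0.997
```

```bash
python3 -c "
from plan import *
go([.56,-.02,.2],[180,0,120.3],0)
snap('wrist','w19'); snap('scene','s19',(120,90,300,225),4.4); snap('top','t19')
cur(); go([.56,-.02,.2],[180,0,120.3],0)
crop('w19','w19a',(180,100,360,300),3)
"
```

```text
t 14.8 tcp [ 0.5673 -0.3168  0.2475] rpy [ 1.7985e+02 -5.0000e-02  1.0277e+02] F [-0.7  0.7 -0.4] grip 0.997 need 6
0 4.85 0.97 0.80 0.000 -0.000 -0.051; 0 4.79 1.22 0.80 0.000 -0.000 -0.051; 0 4.73 1.46 0.80 0.000 -0.000 -0.051; 0 4.65 1.70 0.80 0.000 -0.000 -0.051; 0 4.55 1.94 0.80 0.000 -0.000 -0.051
t 14.95 tcp [ 0.5664 -0.3126  0.2447] rpy [-179.98   -0.34  103.03] F [-0.1  0.3 -0.4] grip 1.002 need 5
0 5.72 1.19 0.93 0.000 -0.001 -0.060; 0 5.64 1.54 0.92 0.000 -0.001 -0.060; 0 5.54 1.87 0.91 0.000 -0.001 -0.060; 0 5.42 2.21 0.91 0.000 -0.001 -0.060; 0 5.28 2.53 0.90 0.000 -0.001 -0.060
```

View pics/w19.png

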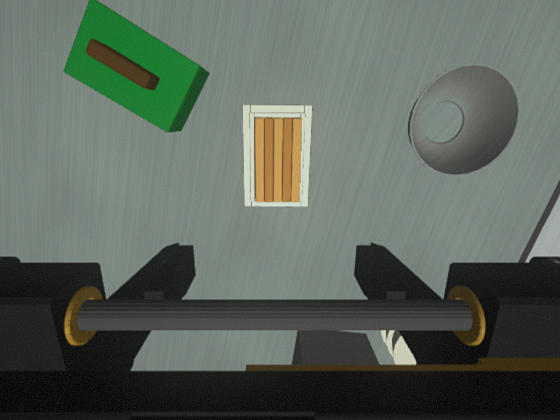

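View pics/s19.png

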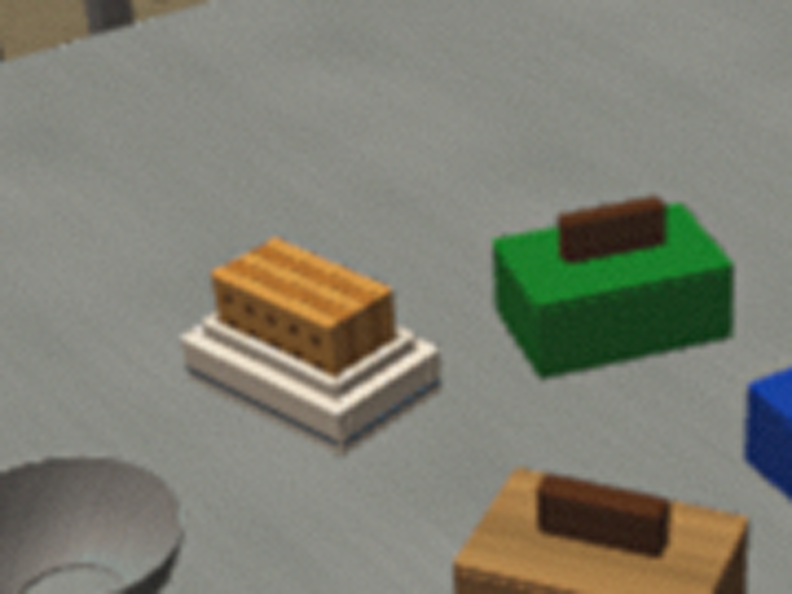

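The pile stands level in the keeper, 32 mm proud. I measure the keeper's pose from this view.

```bash
python3 -c "
from plan import *
crop('w19','w19a',(232,95,322,215),5.5)
d=np.load('pics/w19.npz'); r=R.from_euler('xyz',[179.85,-.05,102.77],degrees=True)
print(r.inv().apply(d['T'][:3,3]-np.array([.5673,-.3168,.2475])).round(4))"
```

```text
[ 7.470e-02 -1.000e-04 -1.453e-01]
```

View pics/w19a.png

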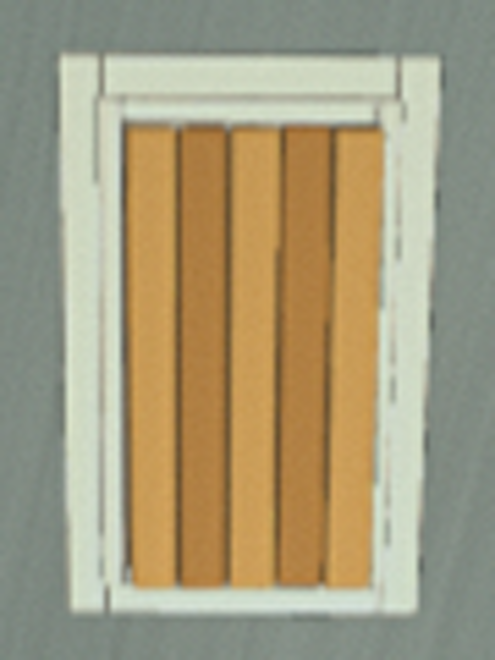

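Emit:
drive_tool(
  plan="0 5.7 1.2 0.9 0 0 -0.06; 0 5.6 1.5 0.9 0 0 -0.06; 0 5.5 1.9 0.9 0 0 -0.06; 0 5.4 2.2 0.9 0 0 -0.06; 0 4 2 0.9 0 0 -0.06",
)

```text
t: 15.58
tool_pos: [0.5552, -0.0268, 0.1948]
eef_rot: [-179.7, -0.7, 120.6]
wrist_force: [0.8, 1.0, 0.0]
grip_width: 0.999
```

```bash
python3 -c "
from fit import *
from plan import *
k=((232,95),5.5);a,b,z=.041,.062,.03
ob=[('w19',px(p,*k),l) for p,l in [((60,55),(-a,b,z)),((438,58),(a,b,z)),((418,612),(a,-b,z)),((72,610),(-a,-b,z))]]
x,r=fit(ob,[.563,-.287,.22]); print(x[:2],np.degrees(x[2]),r.round(2).tolist())
snap('wrist','w20'); go([.5665,-.0205,.15],[180,0,120.3],0)
"
```

```text
[ 0.56348166 -0.2850024 ] 12.441274869658175 [[-0.65, -0.39], [0.73, -0.48], [0.32, 0.57], [-0.38, 0.64]]
t 15.62 tcp [ 0.554  -0.0192  0.1941] rpy [-179.82   -0.95  121.2 ] F [-2.2  6.2  0. ] grip 1.001 need 1
0 -0.83 1.01 4.39 -0.003 -0.017 0.016
```

View pics/w20.png

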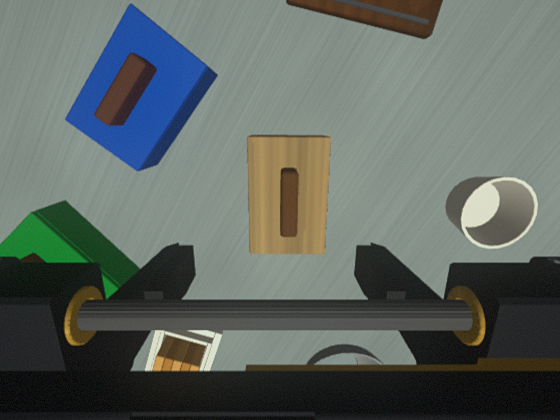

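Wooden cover: its top corners are at (248,136), (330,136), (326,254) and (250,254), with the handle on column 289. The blue and green look-alikes are well apart.

```bash
python3 -c "
from fit import *
crop('w20','w20a',(240,125,340,265),5)"
```

```text
(no output)
```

View pics/w20a.png

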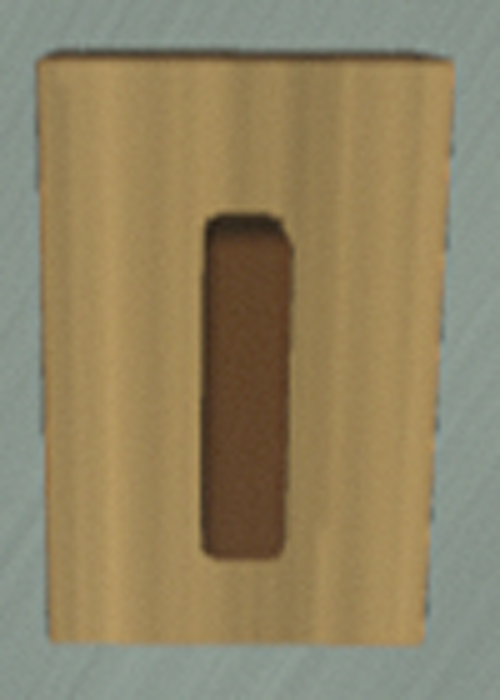

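```bash
python3 -c "
from fit import *
from plan import *
k=((240,125),5);a,b,z=.0405,.0615,.052
ob=[('w20',px(p,*k),l) for p,l in [((38,60),(-a,b,z)),((455,62),(a,b,z)),((425,643),(a,-b,z)),((49,641),(-a,-b,z))]]
x,r=fit(ob,[.565,-.02,.52]); print(x[:2],np.degrees(x[2]),r.round(2).tolist())
a,b,z=.008,.032,.08
ob=[('w20',px(p,*k),l) for p,l in [((209,237),(-a,b,z)),((293,240),(a,b,z)),((284,558),(a,-b,z)),((205,555),(-a,-b,z))]]
x,r=fit(ob,[.565,-.02,.52]); print(x[:2],np.degrees(x[2]),r.round(2).tolist())
go([.567,-.021,.15],[180,0,120.6],0)
"
```

```text
[ 0.56632588 -0.01880874] 30.432553445758906 [[-0.54, -0.64], [0.59, -0.73], [0.14, 1.08], [-0.18, 1.11]]
[ 0.56625504 -0.018647  ] 30.297757865411356 [[-0.53, -1.04], [0.58, -1.52], [0.47, 1.78], [-0.52, 2.27]]
t 15.62 tcp [ 0.554  -0.0192  0.1941] rpy [-179.82   -0.95  121.2 ] F [-2.2  6.2  0. ] grip 1.001 need 1
0 -0.90 1.03 4.39 -0.003 -0.017 0.011
```

Emit:
drive_tool(
  plan="0 -0.4 0.5 2.2 0 -0.008 0.005; 0 -0.4 0.5 2.2 0 -0.008 0.005; 0 0 0 2 0 0 0; 0 0 0 2 0 0 0; 0 0 0 0 0 0 0",
)

```text
t: 16.25
tool_pos: [0.5609, -0.0157, 0.1034]
eef_rot: [-179.5, -0.4, 121.1]
wrist_force: [0.2, 0.9, 0.2]
grip_width: 1.001
```

```bash
python3 -c "
from plan import *
go([.5663,-.0187,.056],[180,0,120.4],0,vmax=2)
snap('wrist','w21'); go([.5663,-.0187,.056],[180,0,120.4],0,vmax=2)
"
```

```text
t 16.25 tcp [ 0.5609 -0.0157  0.1034] rpy [-179.48   -0.36  121.11] F [0.2 0.9 0.2] grip 1.001 need 3
0 -0.19 0.12 1.58 -0.003 -0.002 0.004; 0 -0.18 0.11 1.58 -0.003 -0.002 0.004; 0 -0.18 0.11 1.58 -0.003 -0.002 0.004
t 16.3 tcp [ 0.5617 -0.0156  0.1043] rpy [-179.56   -0.31  121.1 ] F [ 0.8 -0.1  0.1] grip 1.001 need 3
0 -0.18 0.09 1.61 -0.003 -0.002 0.004; 0 -0.17 0.09 1.61 -0.003 -0.002 0.004; 0 -0.17 0.08 1.61 -0.003 -0.002 0.004
```

View pics/w21.png

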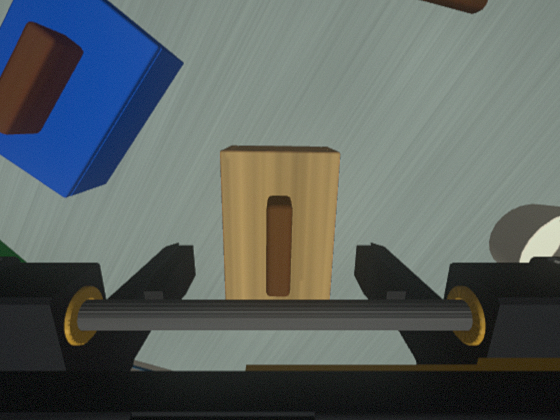

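Emit:
drive_tool(
  plan="0 -0.18 0.12 1.6 -0.003 -0.002 0.004; 0 -0.18 0.12 1.6 -0.003 -0.002 0.004; 0 -0.15 0.1 1.4 -0.003 -0.002 0.004; 0 0 0 0 0 0 0",
)

```text
t: 16.8
tool_pos: [0.5683, -0.019, 0.0561]
eef_rot: [179.8, 0.1, 120.3]
wrist_force: [-0.1, -0.4, 0.2]
grip_width: 0.999
```

```bash
python3 -c "
from plan import *
snap('wrist','w22'); go([.5663,-.0187,.056],[180,0,120.4],0,vmax=2)
"
```

```text
t 16.85 tcp [ 0.5687 -0.0189  0.0567] rpy [1.7975e+02 1.5000e-01 1.2031e+02] F [ 0.1 -0.2  1.1] grip 1.002 need 1
0 0.13 -0.20 0.07 0.004 0.003 -0.002
```

View pics/w22.png

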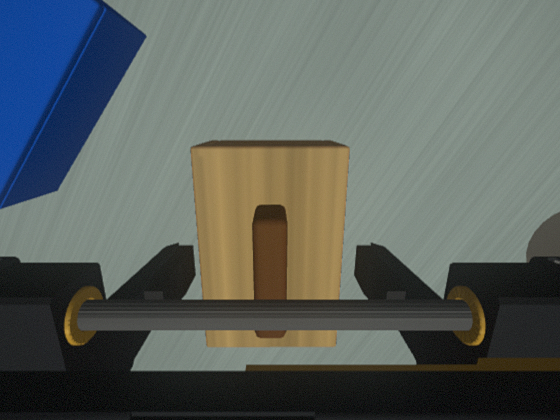

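Emit:
drive_tool(
  plan="0.4 0.1 -0.25 0 0.004 0.003 0; 0.7 0 0 0 0 0 0; 0.7 0 0 0 0 0 0; 0.7 0 0 0 0 0 0",
  grip_force=15,
)

```text
t: 17.35
tool_pos: [0.5668, -0.0191, 0.0581]
eef_rot: [179.9, 0.0, 120.3]
wrist_force: [-0.3, -0.5, -1.0]
grip_width: 0.57
```

```bash
python3 -c "
from plan import *
snap('wrist','w23'); go([.5663,-.0187,.056],[180,0,120.4],0,vmax=2)
"
```

```text
t 17.4 tcp [ 0.5669 -0.0191  0.0581] rpy [1.7987e+02 3.0000e-02 1.2032e+02] F [0.6 0.4 0.5] grip 0.526 need 1
0 0.06 -0.03 0.21 0.002 0.001 -0.001
```

View pics/w23.png

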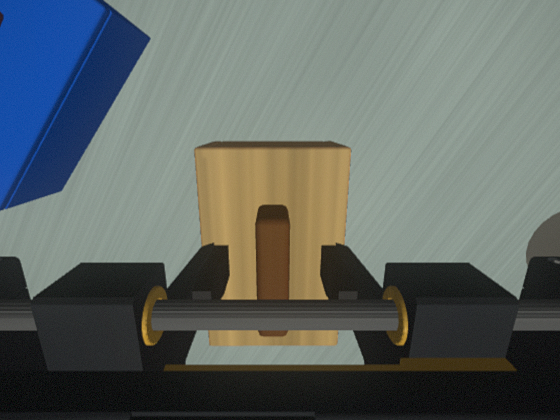

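Emit:
drive_tool(
  plan="0.75 0 -0.1 0.2 0 0 0; 1 0 0 0 0 0 0; 1 0 0 0 0 0 0; 1 0 0 0 0 0 0; 1 0 0 0 0 0 0",
  grip_force=20,
)

```text
t: 18.02
tool_pos: [0.566, -0.0196, 0.0559]
eef_rot: [179.9, 0.0, 120.3]
wrist_force: [-0.3, 0.4, -0.0]
grip_width: 0.177
```

Emit:
drive_tool(
  plan="1 0 0 0 0 0 0; 1 0 0 0 0 0 0",
  grip_force=30,
)

```text
t: 18.27
tool_pos: [0.566, -0.0196, 0.0559]
eef_rot: [179.9, 0.0, 120.3]
wrist_force: [0.1, 0.6, -0.7]
grip_width: 0.18
```

Emit:
drive_tool(
  plan="1 0 0 -0.8 0 0 0; 1 0 0 -2 0 0 0; 1 0 0 -4 0 0 0; 1 0 0 -4 0 0 0; 1 0 0 -2.5 0 0 0",
)

```text
t: 18.9
tool_pos: [0.5641, -0.0195, 0.1952]
eef_rot: [-180.0, -0.1, 120.4]
wrist_force: [0.0, -0.5, -2.4]
grip_width: 0.181
```

```bash
python3 -c "
from plan import *
snap('wrist','w24'); go([.5635,-.285,.19],[180,0,102.4],1,vmax=5)
"
```

```text
t 18.95 tcp [ 0.5659 -0.0191  0.1982] rpy [1.7981e+02 7.0000e-02 1.2039e+02] F [1.7 0.4 0.5] grip 0.178 need 6
1 -3.80 -2.28 0.13 0.001 0.000 0.052; 1 -3.92 -2.07 0.13 0.001 0.000 0.052; 1 -4.02 -1.87 0.13 0.001 0.000 0.052; 1 -4.11 -1.65 0.14 0.001 0.000 0.052; 1 -4.19 -1.44 0.14 0.001 0.000 0.052
```

View pics/w24.png

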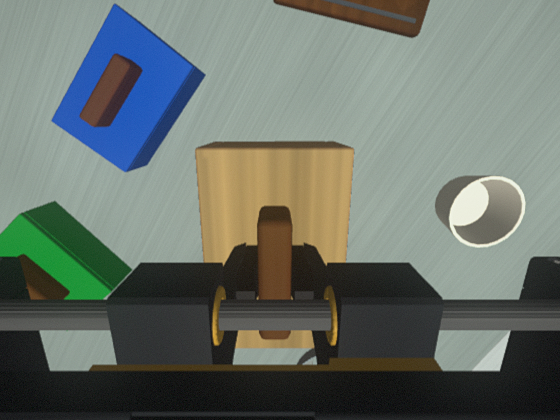

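Emit:
drive_tool(
  plan="1 -4.6 -2.7 0.1 0 0 0.062; 1 -4.7 -2.5 0.1 0 0 0.062; 1 -4.8 -2.2 0.1 0 0 0.062; 1 -4.9 -2 0.1 0 0 0.062; 1 -4 -1.5 0.1 0 0 0.05",
)

```text
t: 19.58
tool_pos: [0.5595, -0.2756, 0.1982]
eef_rot: [179.4, 0.0, 103.4]
wrist_force: [0.9, 0.6, -2.0]
grip_width: 0.181
```

```bash
python3 -c "
from plan import *
go([.5635,-.285,.19],[180,0,102.4],1,vmax=5)
"
```

```text
t 19.57 tcp [ 0.5595 -0.2756  0.1982] rpy [1.7937e+02 4.0000e-02 1.0336e+02] F [ 0.9  0.6 -2. ] grip 0.181 need 1
1 -1.01 0.17 0.82 0.011 0.001 0.017
```

Emit:
drive_tool(
  plan="1 -0.5 0.2 1 0.011 0 0.017; 1 0 0 1 0 0 0; 1 0 0 0 0 0 0; 1 0 0 0 0 0 0",
)

```text
t: 20.08
tool_pos: [0.5616, -0.2812, 0.1779]
eef_rot: [-180.0, 0.0, 102.2]
wrist_force: [-0.0, -0.8, -1.1]
grip_width: 0.176
```

```bash
python3 -c "
from plan import *
go([.5635,-.285,.17],[180,0,102.4],1,vmax=5)
snap('wrist','w25'); snap('scene','s25',(110,50,270,210),4.4)
go([.5635,-.285,.17],[180,0,102.4],1,vmax=5)
crop('w25','w25a',(180,100,370,240),4)
"
```

```text
t 20.07 tcp [ 0.5616 -0.2812  0.1779] rpy [-1.7995e+02  2.0000e-02  1.0225e+02] F [-0.  -0.8 -1.1] grip 0.176 need 1
1 -0.41 0.10 0.79 -0.001 0.000 -0.003
t 20.18 tcp [ 0.5616 -0.2815  0.1779] rpy [-1.7995e+02  4.0000e-02  1.0222e+02] F [-0.2 -1.1 -1.5] grip 0.175 need 1
1 -0.38 0.11 0.79 -0.001 0.001 -0.003
```

View pics/w25a.png

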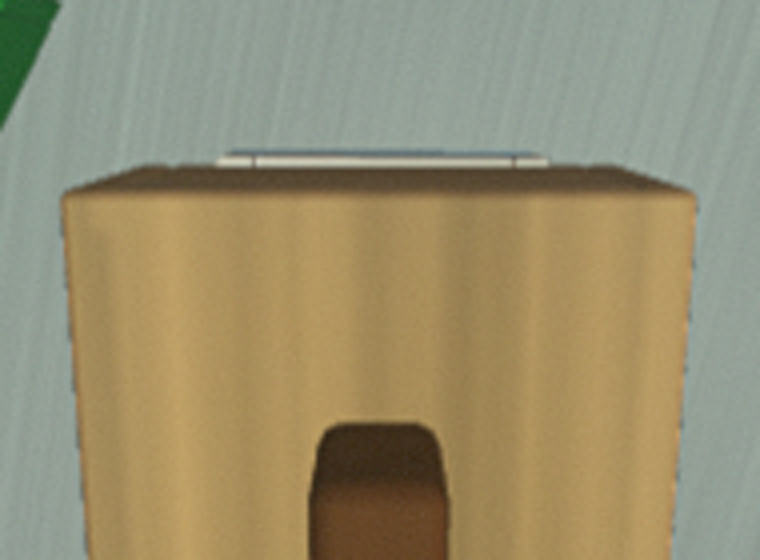

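View pics/s25.png

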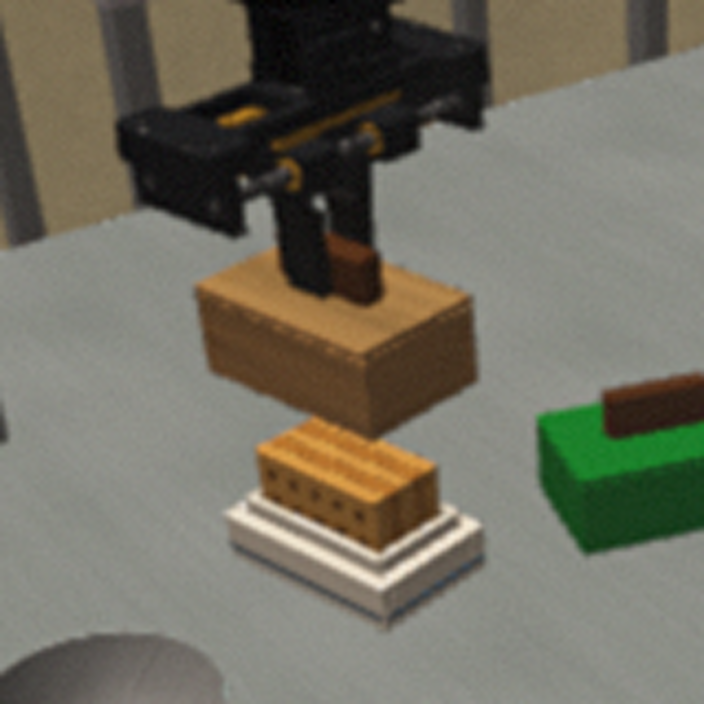

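Emit:
drive_tool(
  plan="1 -0.2 0 2 0 0 0; 1 -0.2 0 2 0 0 0; 1 0 0 1.7 0 0 0; 1 0 0 0 0 0 0; 1 0 0 0 0 0 0",
)

```text
t: 20.8
tool_pos: [0.5619, -0.2849, 0.1158]
eef_rot: [-179.9, -0.0, 102.3]
wrist_force: [-1.2, 0.6, -0.8]
grip_width: 0.18
```

```bash
python3 -c "
from plan import *
go([.5635,-.285,.1],[180,0,102.4],1,vmax=5)
snap('wrist','w26'); snap('scene','s26',(130,80,270,210),5.6); snap('top','t26',(330,160,430,260),6)
go([.5635,-.285,.1],[180,0,102.4],1,vmax=5)
crop('w26','w26a',(180,120,370,220),4)
"
```

```text
t 20.8 tcp [ 0.5619 -0.2849  0.1158] rpy [-1.7987e+02 -4.0000e-02  1.0228e+02] F [-1.2  0.6 -0.8] grip 0.18 need 1
1 -0.05 0.16 1.58 -0.002 -0.001 -0.002
t 20.95 tcp [ 0.562  -0.285   0.1163] rpy [-179.9    -0.    102.28] F [ 0.2 -0.1 -1.3] grip 0.175 need 1
1 -0.03 0.15 1.63 -0.002 -0.000 -0.002
```

View pics/w26a.png

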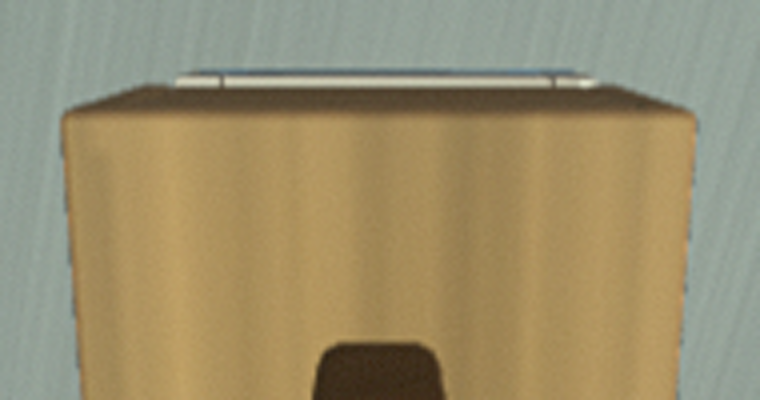

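View pics/s26.png

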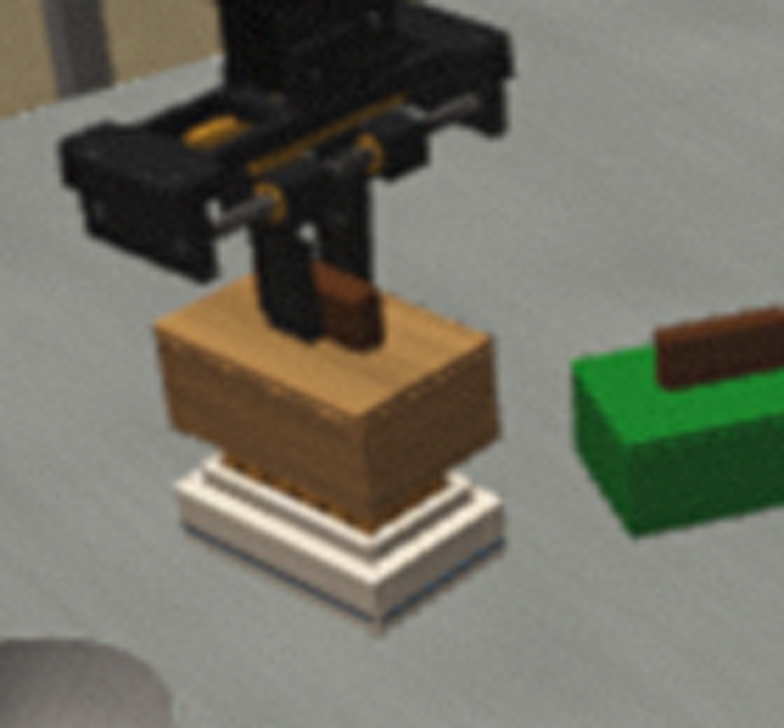

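View pics/t26.png

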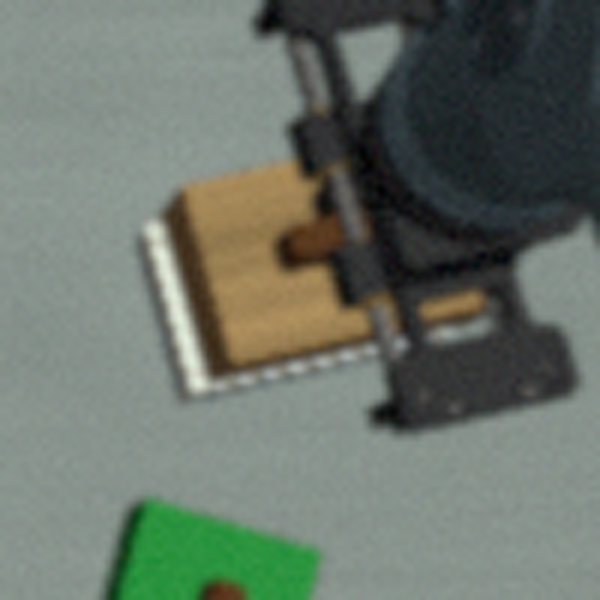

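```bash
cat > rel.py <<'E'
from fit import *
def rel(src,k,cov,kee,zf):
    a,b=.0405,.0615
    ob=[(src,px(p,*k),(sx*a,sy*b,z+zf)) for p,sx,sy,z in cov]
    c,r=fit(ob,[.563,-.285,.22]); print("cover",c[:2].round(4),np.degrees(c[2]).round(2),"res",r.round(1).tolist())
    a,b=.041,.062
    ob=[(src,px(p,*k),(sx*a,sy*b,z)) for p,sx,sy,z in kee]
    q,r=fit(ob,[.563,-.285,.22]); print("keeper",q[:2].round(4),np.degrees(q[2]).round(2),"res",r.round(1).tolist())
    d=c[:2]-q[:2]; y=np.radians(102.4); xh=np.array([np.cos(y),np.sin(y)]); yh=np.array([xh[1],-xh[0]])
    print("cover-keeper mm: along tool x %.1f, along tool y %.1f, yaw %.2f"%(d@xh*1e3,d@yh*1e3,np.degrees(c[2]-q[2])))
E
python3 -c "
from rel import *
np.set_printoptions(suppress=True)
rel('s26',((130,80),5.6),[((365,415),1,1,.052),((493,340),-1,1,.052),((155,325),1,-1,.052),((372,535),1,1,0),((498,437),-1,1,0),((168,428),1,-1,0)],
 [((177,487),1,-1,.03),((378,582),1,1,.03),((503,505),-1,1,.03),((378,628),1,1,0),((183,530),1,-1,0),((503,545),-1,1,0)],.060)
rel('t26',((330,160),6),[((185,190),1,1,.052),((232,368),-1,1,.052)],[((143,227),1,1,.03),((195,393),-1,1,.03)],.06)
rel('w26',((180,120),4),[((62,115),-1,1,.052),((695,116),1,1,.052)],[((177,83),-1,1,.03),((600,83),1,1,.03)],.06)
"

```

```text
cover [ 0.5642 -0.2835] 12.86 res [[-0.7, 0.3], [0.4, -0.5], [-0.8, -0.0], [0.2, -1.9], [0.9, 0.9], [0.0, 0.3]]
keeper [ 0.5627 -0.289 ] 12.14 res [[-0.6, -1.3], [-0.8, -0.8], [0.2, -1.9], [0.4, 1.2], [0.0, 1.0], [0.9, 0.8]]
cover-keeper mm: along tool x 5.0, along tool y 2.6, yaw 0.72
cover [ 0.558  -0.2871] 11.04 res [[-0.1, -0.3], [0.1, 0.3]]
keeper [ 0.5641 -0.2869] 13.91 res [[-0.0, -0.2], [0.0, 0.2]]
cover-keeper mm: along tool x 1.1, along tool y -6.0, yaw -2.87
cover [ 0.5616 -0.2848] 12.2 res [[-1.8, 0.1], [1.8, 0.1]]
keeper [ 0.5637 -0.2858] 12.29 res [[-0.4, 0.0], [0.4, 0.0]]
cover-keeper mm: along tool x 1.5, along tool y -1.9, yaw -0.08
```

```bash
python3 -c "
from h import *
crop('w26','w26b',(190,130,290,155),8);crop('w26','w26c',(270,130,370,155),8)
a=cv2.imread('pics/w26b.png');b=cv2.imread('pics/w26c.png');cv2.imwrite('pics/w26d.png',np.vstack([a,b]))
crop('s26','s26b',(150,130,230,200),9)
"
```

```text
(no output)
```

View pics/w26d.png

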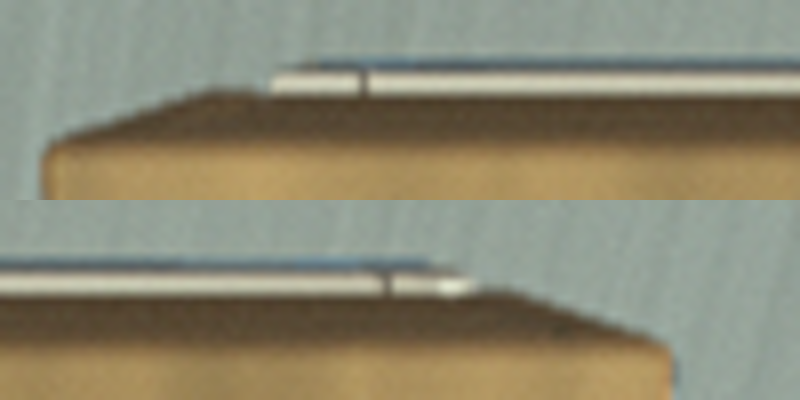

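View pics/s26b.png

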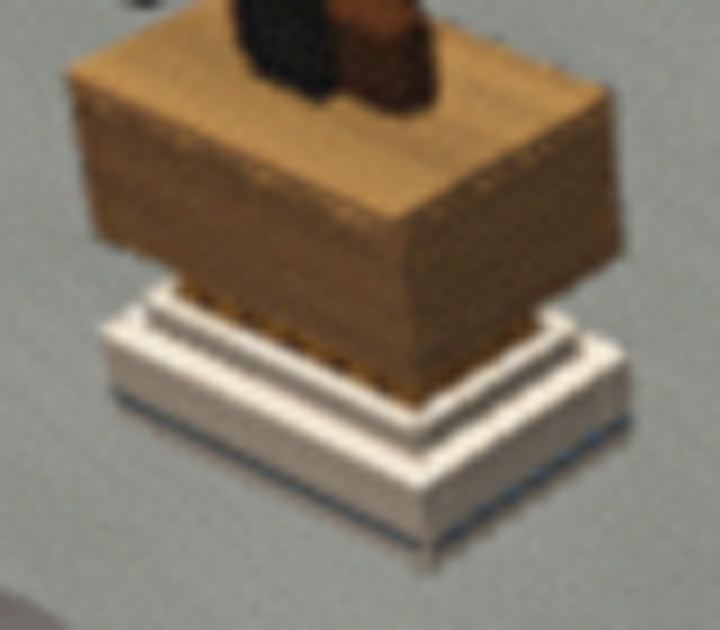

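```bash

python3 -c "
from rel import *
np.set_printoptions(suppress=True)
k=((150,130),9)
for zf in (.058,.06,.062):
  rel('s26',k,[((400,218),1,1,.052),((608,92),-1,1,.052),((70,72),1,-1,.052),((622,252),-1,1,0),((97,238),1,-1,0)],
 [((103,332),1,-1,.03),((425,487),1,1,.03),((630,352),-1,1,.03),((428,572),1,1,0),((117,402),1,-1,0),((630,437),-1,1,0)],zf)
"

```

```text
cover [ 0.5616 -0.2879] 12.67 res [[-0.1, -0.1], [0.8, -0.2], [-0.7, -0.3], [0.6, 0.6], [-0.6, -0.1]]
keeper [ 0.5635 -0.2873] 11.64 res [[-0.3, -0.9], [-0.7, -0.4], [0.2, -0.3], [0.2, 0.3], [-0.1, 1.2], [0.9, 0.2]]
cover-keeper mm: along tool x -0.2, along tool y -1.9, yaw 1.03
cover [ 0.5632 -0.2849] 12.61 res [[-0.1, -0.1], [0.9, -0.2], [-0.8, -0.4], [0.7, 0.6], [-0.6, -0.1]]
keeper [ 0.5635 -0.2873] 11.64 res [[-0.3, -0.9], [-0.7, -0.4], [0.2, -0.3], [0.2, 0.3], [-0.1, 1.2], [0.9, 0.2]]
cover-keeper mm: along tool x 2.4, along tool y 0.3, yaw 0.97
cover [ 0.5649 -0.2819] 12.54 res [[-0.1, -0.1], [1.0, -0.3], [-0.9, -0.4], [0.8, 0.7], [-0.7, -0.1]]
keeper [ 0.5635 -0.2873] 11.64 res [[-0.3, -0.9], [-0.7, -0.4], [0.2, -0.3], [0.2, 0.3], [-0.1, 1.2], [0.9, 0.2]]
cover-keeper mm: along tool x 4.9, along tool y 2.5, yaw 0.90
```

Emit:
drive_tool(
  plan="1 -0.2 0.05 0.7 0 0 0; 1 0 0 0.7 0 0 0; 1 0 0 0 0 0 0; 1 0 0 0 0 0 0",
)

```text
t: 21.45
tool_pos: [0.5635, -0.2874, 0.1022]
eef_rot: [-180.0, 0.1, 102.3]
wrist_force: [0.6, -0.8, -2.0]
grip_width: 0.18
```

```bash
python3 -c "
from plan import *
go([.5635,-.285,.086],[180,0,102.4],1,vmax=5)
snap('wrist','w27'); snap('scene','s27',(150,130,230,200),9)
go([.5635,-.285,.086],[180,0,102.4],1,vmax=5)
crop('w27','w26b',(190,130,290,160),8);crop('w27','w26c',(270,130,370,160),8)
a=cv2.imread('pics/w26b.png');b=cv2.imread('pics/w26c.png');cv2.imwrite('pics/w27d.png',np.vstack([a,b]))
"
```

```text
t 21.45 tcp [ 0.5635 -0.2874  0.1022] rpy [-1.7997e+02  6.0000e-02  1.0227e+02] F [ 0.6 -0.8 -2. ] grip 0.18 need 1
1 0.23 0.05 1.62 -0.001 0.001 -0.002
t 21.55 tcp [ 0.5635 -0.2873  0.1022] rpy [-1.7997e+02  6.0000e-02  1.0227e+02] F [ 0.  -0.5 -1.4] grip 0.179 need 1
1 0.23 0.05 1.62 -0.001 0.001 -0.002
```

View pics/w27d.png

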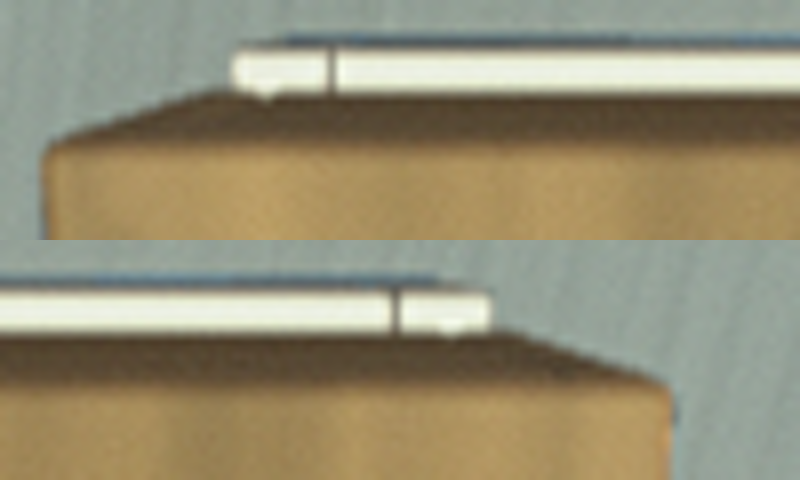

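View pics/s27.png

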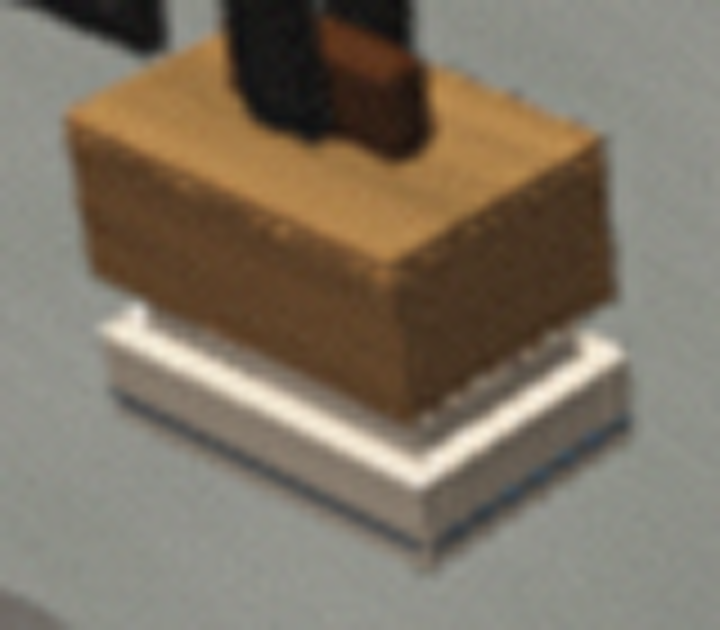

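```bash

python3 -c "
from rel import *
np.set_printoptions(suppress=True)
rel('w27',((190,130),8),[((208,92),-1,1,0),((520+640,92),1,1,0)],[((232,48),-1,1,.03),((491+640,51),1,1,.03)],.046)
k=((150,130),9)
for zf in (.045,.047):
  rel('s27',k,[((397,263),1,1,.052),((603,133),-1,1,.052),((68,116),1,-1,.052),((613,298),-1,1,0),((92,275),1,-1,0),((412,420),1,1,0)],
 [((103,332),1,-1,.03),((425,487),1,1,.03),((630,352),-1,1,.03),((428,572),1,1,0),((117,402),1,-1,0),((630,437),-1,1,0)],zf)
"

```

```text
cover [ 0.5638 -0.2869] 12.27 res [[-0.8, 0.0], [0.8, 0.0]]
keeper [ 0.5629 -0.2848] 12.08 res [[-0.7, 0.0], [0.7, 0.0]]
cover-keeper mm: along tool x -2.2, along tool y 0.4, yaw 0.19
cover [ 0.5633 -0.29  ] 12.62 res [[-0.4, -0.3], [0.6, -0.1], [-0.8, -0.6], [0.8, -0.1], [-0.3, 0.1], [0.1, 1.0]]
keeper [ 0.5635 -0.2873] 11.64 res [[-0.3, -0.9], [-0.7, -0.4], [0.2, -0.3], [0.2, 0.3], [-0.1, 1.2], [0.9, 0.2]]
cover-keeper mm: along tool x -2.7, along tool y -0.7, yaw 0.98
cover [ 0.5649 -0.2872] 12.55 res [[-0.4, -0.3], [0.7, -0.2], [-0.8, -0.6], [1.0, -0.1], [-0.4, 0.1], [0.1, 1.1]]
keeper [ 0.5635 -0.2873] 11.64 res [[-0.3, -0.9], [-0.7, -0.4], [0.2, -0.3], [0.2, 0.3], [-0.1, 1.2], [0.9, 0.2]]
cover-keeper mm: along tool x -0.2, along tool y 1.4, yaw 0.90
```

Emit:
drive_tool(
  plan="1 0.17 -0.04 0 0 0 0; 1 0 0 0 0 0 0",
)

```text
t: 21.8
tool_pos: [0.5628, -0.2856, 0.1025]
eef_rot: [-180.0, 0.1, 102.3]
wrist_force: [-0.2, 0.5, -1.4]
grip_width: 0.177
```

```bash
python3 -c "
from plan import *
snap('wrist','w28')
go([.5633,-.2857,.086],[180,0,102.4],1,vmax=5)
crop('w28','w26b',(190,130,290,160),8);crop('w28','w26c',(270,130,370,160),8)
a=cv2.imread('pics/w26b.png');b=cv2.imread('pics/w26c.png');cv2.imwrite('pics/w28d.png',np.vstack([a,b]))
"
```

```text
t 21.85 tcp [ 0.5629 -0.2858  0.1025] rpy [-1.7999e+02  8.0000e-02  1.0226e+02] F [ 0.2 -0.6 -0.4] grip 0.177 need 1
1 0.00 0.05 1.65 -0.000 0.001 -0.002
```

View pics/w28d.png

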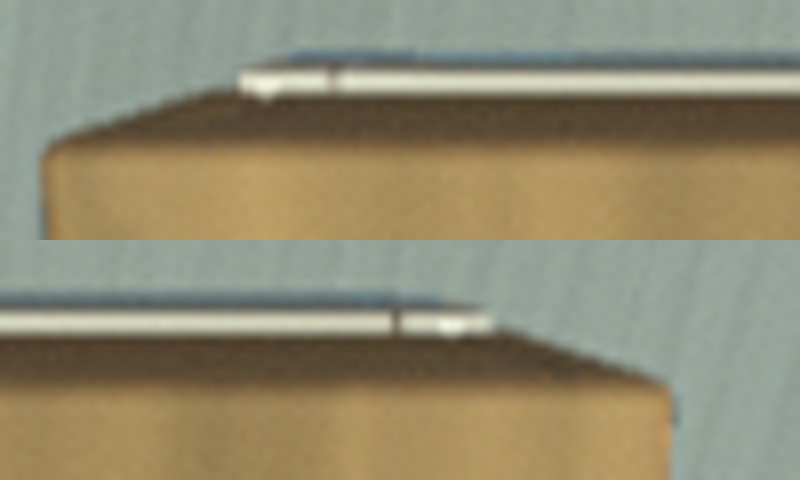

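Emit:
drive_tool(
  plan="1 0.04 0 0.4 0 0 0; 1 0.03 0 0.4 0 0 0; 1 0 0 0 0 0 0",
)

```text
t: 22.22
tool_pos: [0.5626, -0.2851, 0.0938]
eef_rot: [-180.0, 0.1, 102.3]
wrist_force: [-1.2, -0.4, -1.7]
grip_width: 0.185
```

```bash
python3 -c "
from plan import *
snap('wrist','w29'); snap('scene','s29',(150,130,230,200),9)
go([.5632,-.2853,.086],[180,0,102.4],1,vmax=5)
crop('w29','w26b',(190,130,290,160),8);crop('w29','w26c',(270,130,370,160),8)
a=cv2.imread('pics/w26b.png');b=cv2.imread('pics/w26c.png');cv2.imwrite('pics/w29d.png',np.vstack([a,b]))
"
```

```text
t 22.32 tcp [ 0.5628 -0.2852  0.0942] rpy [1.7999e+02 9.0000e-02 1.0226e+02] F [-0.   0.5 -2. ] grip 0.176 need 1
1 -0.02 0.03 0.82 0.000 0.002 -0.002
```

View pics/w29d.png

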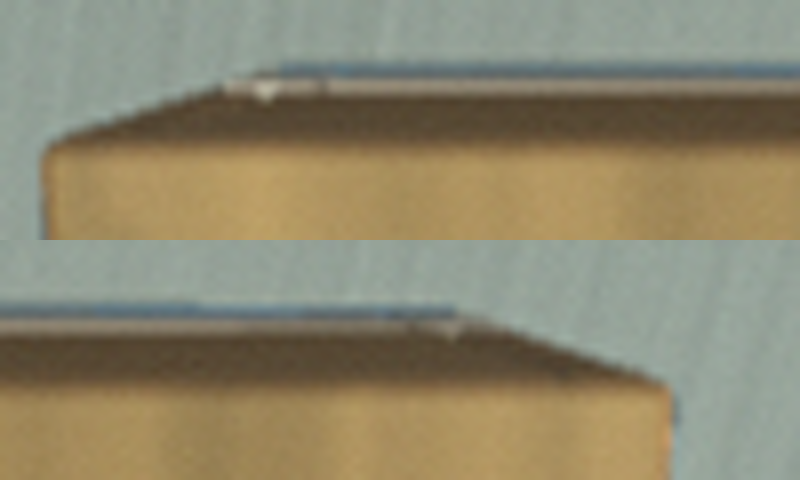

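View pics/s29.png

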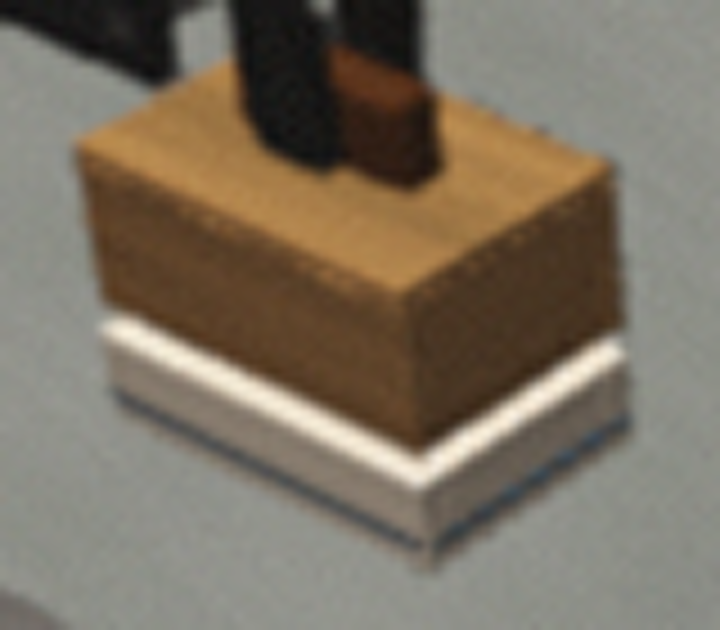

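The cover is over the rim with no contact force. I go on gently.

Emit:
drive_tool(
  plan="1 0 0 0.25 0 0 0; 1 0 0 0.25 0 0 0; 1 0 0 0 0 0 0",
)

```text
t: 22.7
tool_pos: [0.5629, -0.2853, 0.089]
eef_rot: [180.0, 0.1, 102.3]
wrist_force: [-0.4, 0.1, -2.6]
grip_width: 0.178
```

```bash
python3 -c "
from plan import *
go([.5632,-.2853,.086],[180,0,102.4],1,vmax=5)
"
```

```text
t 22.7 tcp [ 0.5629 -0.2853  0.089 ] rpy [1.7998e+02 1.0000e-01 1.0226e+02] F [-0.4  0.1 -2.6] grip 0.178 need 1
1 -0.01 0.03 0.30 0.000 0.002 -0.003
```

Emit:
drive_tool(
  plan="1 0 0 0.2 0 0 0; 1 0 0 0.1 0 0 0",
)

```text
t: 22.95
tool_pos: [0.563, -0.2853, 0.0859]
eef_rot: [180.0, 0.1, 102.3]
wrist_force: [-0.7, -1.7, 1.3]
grip_width: 0.178
```

```bash
python3 -c "
from plan import *
go([.5632,-.2853,.086],[180,0,102.4],1,vmax=5)
snap('scene','s30',(150,130,230,200),9)
go([.5632,-.2853,.086],[180,0,102.4],1,vmax=5)
"
```

```text
t 22.95 tcp [ 0.563  -0.2853  0.0859] rpy [1.7997e+02 1.1000e-01 1.0225e+02] F [-0.7 -1.7  1.3] grip 0.178 need 1
1 -0.00 0.02 -0.01 0.000 0.002 -0.003
t 23.0 tcp [ 0.563  -0.2853  0.0859] rpy [1.7997e+02 1.1000e-01 1.0225e+02] F [-0.1  0.7 -2. ] grip 0.177 need 1
1 -0.00 0.02 -0.01 0.000 0.002 -0.003
```

View pics/s30.png

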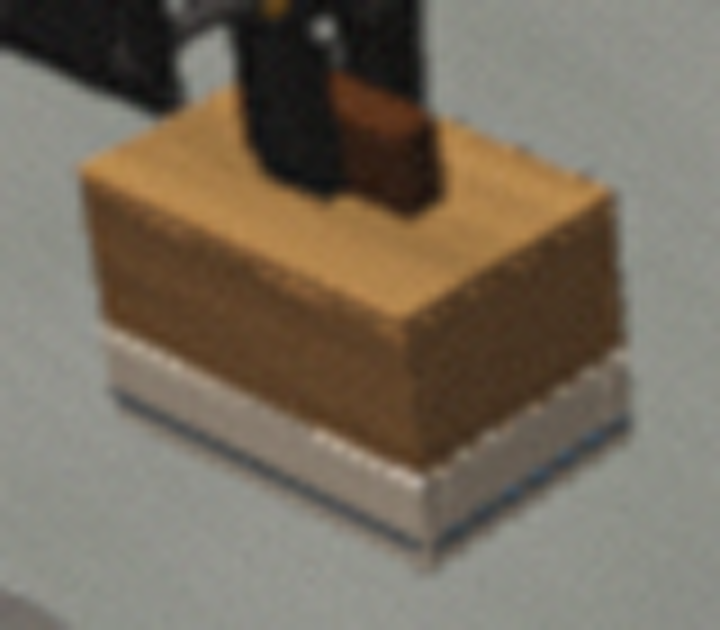

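Emit:
drive_tool(
  plan="1 0 0 0.12 0 0 0",
)

```text
t: 23.12
tool_pos: [0.5631, -0.2854, 0.0858]
eef_rot: [180.0, 0.1, 102.2]
wrist_force: [-5.9, 0.9, 15.3]
grip_width: 0.18
```

It is seated: foot height 29.9 mm and contact felt without further travel. I relax and release.

Emit:
drive_tool(
  plan="1 0 0 -0.05 0 0 0; 0.7 0 0 0 0 0 0; 0.4 0 0 0 0 0 0; 0 0 0 0 0 0 0; 0 0 0 0 0 0 0",
)

```text
t: 23.75
tool_pos: [0.5638, -0.2856, 0.0868]
eef_rot: [179.9, 0.2, 102.2]
wrist_force: [-0.0, -0.2, -0.5]
grip_width: 0.612
```

Emit:
drive_tool(
  plan="0 0 0 0 0 0 0; 0 0 0 -2 0 0 0; 0 0 0 -4 0 0 0; 0 0 0 -5 0 0 0; 0 0 0 -3 0 0 0",
)

```text
t: 24.38
tool_pos: [0.5627, -0.2845, 0.2326]
eef_rot: [-180.0, 0.1, 102.3]
wrist_force: [0.2, -0.8, -0.6]
grip_width: 0.995
```

```bash
python3 -c "
from plan import *
snap('scene','s31'); snap('wrist','w31'); cur()
crop('s31','s31a',(150,130,230,200),9)
go([.5632,-.2853,.3],[180,0,102.4],0,vmax=5)
"
```

```text
t 24.48 tcp [ 0.5642 -0.285   0.2341] rpy [179.81   0.23 102.28] F [0.9 0.8 0.4] grip 1.002 need 2
0 -0.02 -0.04 -3.29 0.002 0.002 -0.001; 0 -0.01 -0.05 -3.29 0.002 0.002 -0.001
```

View pics/s31a.png

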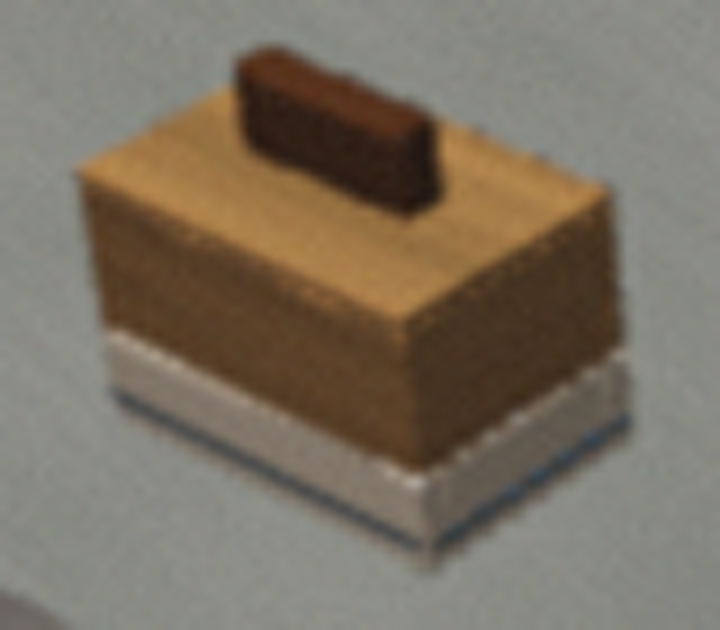

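View pics/w31.png

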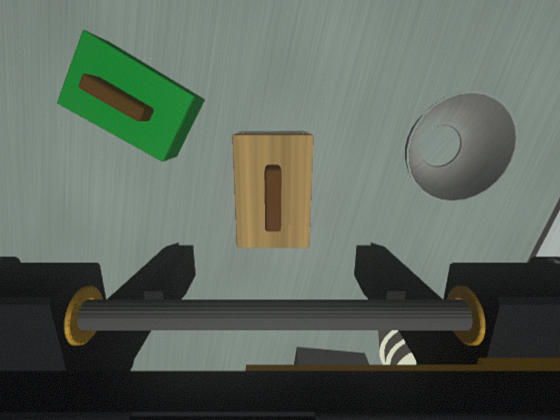

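View pics/s31.png

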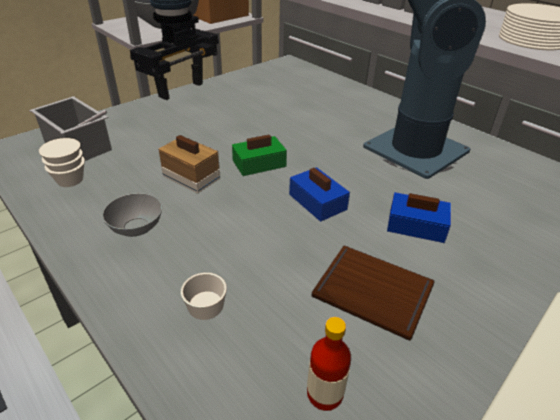

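The cover sits level and flush on the ledge all round, its front foot corner at scene pixel (197,182). The bottle, bowl, ramekin and look-alikes are unmoved. The arm is clear, so I hand the job in.

```bash
python3 -c "
from h import *
print(env.job_done()); print(env.observe()['t'])"
```

```text
the job is handed in; nothing more can be done
None
the job is handed in; nothing more can be done
```

The five crispbreads are in the keeper's well with the wooden cover on, and I handed the job in at about 24.5 s of the 59 s allowed. I pinched the pile as one, tilted it 15° and put its +y end in first along that end wall. I then let the other end down to the floor and released it, and set the cover on the ledge.

**Last checks**
- **Pile:** after release it stood level in the well. The fingertip height put its foot at about 12 mm above the keeper's underside, which is the floor height.
- **Cover:** it stopped with its foot at about 30 mm, the ledge height. After release the scene camera showed it level and flush on the two sides in view.
- **Bystanders:** the bottle, bowl, ramekin and the blue and green look-alikes looked unmoved in the final scene picture, and the gripper was well clear.

**What was off**
- **Pressing force:** while testing that the pile was on the floor, I pressed it down through the held pile, and the wrist read about 44 N for a moment. That is below the 120 N wrist limit, and the push went through the pinched fingers rather than the gripper's body. It was still harder than I meant. The cover's seating push read about 15 N.
- **Sideways shift:** the same press moved the held pile about 2 mm toward one long wall of the well.
- **Camera disagreement:** the cameras differed by a few millimetres on positions at times. I relied mainly on the wrist camera's relative view, backed by contact forces.

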